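Swap the paint pot behind the bottles

TASK

Get the fresh paint pot out from behind the two tall bottles in the caddy: first stand both bottles in the blue side tray, then set the fresh pot on the middle of the cork coaster, then stand the small used jar in the fresh pot's old place at the middle of the caddy's back slot, and only after that return each bottle to the same front bay it came from. Keep everything you carry upright, and leave the mirror and the water bottle where they are.

Things in the scene. Friction and masses are not known exactly. Their poses are not given: they have to be found in the camera images.
- square_mid (a point): Square tall bottle: white plastic, square body 42 x 42 mm and 105 mm high, then a short shoulder and a black round cap of 28 mm diameter; 140 mm high in all, about 0.18 kg. The point is on its axis half-way up, 70 mm above its underside; z up, x and y square to its flat sides. Starts in one of the caddy's two front bays.
- round_mid (a point): Round tall bottle: white plastic, round body 44 mm in diameter, straight to 100 mm high, then a shoulder and a white round cap of 26 mm diameter; 140 mm high in all, about 0.18 kg. The point is on its axis half-way up, 70 mm above its underside; z up. Starts in the other front bay.
- fresh_mid (a point): Fresh paint pot: low and wide, white with an aluminium lid, 54 mm in diameter (lid; 52 mm below it), 38 mm high, about 0.11 kg. The point is on its axis half-way up, 19 mm above its underside; z up. Starts in the caddy's back slot, behind the two bottles.
- used_mid (a point): Used jar: small and narrow, amber glass 38 mm in diameter with a slightly narrower white lid (34 mm, the top 12 mm), 44 mm high, about 0.06 kg. The point is on its axis half-way up, 22 mm above its underside; z up. Starts on the bare table in front of the caddy.
- caddy_back (a point): Fixed grey caddy, 180 (x) x 136 mm (y), deck 4 mm up. Point: on the deck, mid back slot (white ring); x to the back, y left, z up. Slot: flat, 68 mm wide, from 57 mm before to 57 mm behind the point, rear open, 46 mm high boxes on both sides: fingers fit only before and behind. Front bays: 60 mm square, 5 mm rims on the deck, centres at x -90, y +32.5 / -32.5 mm; bottles there block the slot.
- tray: Side area: fixed shallow open tray of blue plastic, 180 mm (its x) by 115 mm (its y), walls 4 mm thick and 22 mm high, floor 4 mm thick. The origin is at the centre of its underside on the table, z up. Both bottles fit one behind the other along x (for instance at x = +45 and -45 mm). It stands to the left or to the right of the caddy.
- coaster: Fixed round cork coaster, 90 mm in diameter, 5 mm thick, on the other side of the caddy. The origin is at the centre of its underside on the table, z up.
- mirror: Bystander: round table mirror of 150 mm diameter on a small stand, about 205 mm high. Origin at the centre of its underside.
- water: Bystander: water bottle, 66 mm in diameter, 200 mm high. Origin at the centre of its underside.
Things that resemble listed ones, but are neither listed nor needed, are in the scene too. Leave any purple look-alike of the part that bears square_mid alone.

How it is judged:
By the outcome, as a careful person would: the job done as asked, in the order asked, and still so for the second after the job is handed in, with the robot touching nothing.
It also fails if it takes over 141 s, if anything falls off the work surface, if the arm or the gripper's body presses on something with over 40 N, if the wrist force passes 120 N, or if a joint passes its speed limit or range.

ROBOT

A 7-joint arm with a two-finger parallel gripper is mounted at the origin on the work surface. World frame = base frame: x ahead of the robot, y to its left, z up, the work surface at z = 0. Lengths are in m, angles in rad, forces in N, time in s.
With the tool pointing down it reaches from about 0.4 to 0.85 m from the base axis. Payload 10.4 kg.
Tool frame: the origin (TCP) lies on the centre line of the jaws, within the pads' length; the fingertips stand r.tip_extent ahead of it and the grasp point (between the pads) lies 8 mm behind it (r.tip_extent is the distance from the TCP to the fingertips, in m); z points along the fingers, y is the direction in which the jaws open and shut (so a half turn about z gives the same grasp; the last joint's range is limited). The gripper opens to 87 mm and grips with 3 to 60 N. Pads are 19 mm wide; open, the fingers measure 117 mm over their backs; the gripper's body (75 mm by 190 mm) begins 51 mm behind the grasp point.
Start: joints at [-1.152, 0.332, -0.065, 1.46, 0.022, 1.35, -0.088], TCP at [0.267, 0.565, 0.203] pointing down, gripper open.
Joint ranges: [-2.6, 2.6], [-0.5, 2.12], [-1.47, 1.34], [0.16, 2.42], [-1.27, 4.41], [0.06, 2.06], [-2.6, 2.6]. Speed limits (rad/s): [2.22, 2.22, 2.79, 2.79, 3.14, 3.14, 3.14].

INTERFACE

Orientations are given as a unit quaternion [x, y, z, w].
In Python, from bench import r gives the robot as it stands.
- The arm moves only by the shell command python3 -m jog 'ROWS' [FORCE]. ROWS is JSON, a list of rows, each a list of 7 numbers: the shift along the tool's x, y, z in cm, then the turn, a rotation vector about the tool's x, y, z in rad, then the opening, from -1 (shut) to 1 (fully open). In form: [[tx, ty, tz, wx, wy, wz, jaw], ...]. A call has 1 to 20 rows; each row shifts and turns the commanded pose from where the row before left it, along the tool's axes as they then stand; what a row does not reach is not made up. A row lasts 1/8 s, in which the tool goes at most 62.5 mm and 10.7 degrees, less where a joint would pass 70% of its speed; a pose out of reach is approached as far as the arm can. A call with a gripper value outside its range is refused whole. The fingers move at their own pace and stop on an object; FORCE is the grip in N (left out, the last holds). Time passes only in rows, so rows that do not move let the fingers close. It gives the time, the measured TCP pose, the force and the opening at its end, in the units of the state.
- r.read_state(): the state, without advancing time (a new reading comes with each control period).
- r.camera(name): name is "side" or "top" or "wrist"; returns a dict with "frame" (384x512x3 uint8, red, green, blue), "fx", "fy", "cx", "cy" (pixels), "camera_from_world" (4x4, takes a point from world to camera coordinates). Camera axes: x right, y down, z forward; pixel columns grow to the right and rows downward; lengths in m; the calibration is good to about 2 mm. A picture is of the moment at which its call begins. There is no depth.
- r.close_job(): hands the job in, once; it reports no verdict.
Trained networks look in a picture, given as the dict that the camera call returned (one of the last four; its "shot" number tells which), for a name from the list of things; names that differ only in an ending like _2 or _b are one class to them, and where a whole thing is asked for, a point or a joint stands for the part that bears it (a point fixed in the world has none). Each returns a list of dicts, best first, with "score" (0 to 1); they miss things now and then, are a little off and sometimes report something else, mostly with a low value. They report only what shows in the picture. A call takes as long as a camera call. They do not tell look-alikes from the thing itself.
- r.search_frame(picture, thing): "rect" ([left, top, right, bottom] in pixels, round what is visible of it).
The state is a dict: "time": time; "joint_positions": joint angles; "joint_vel": joint speeds; "joint_torque": joint torques, N m; "ee_pos": TCP position; "eef_rot": TCP orientation; "ft_force": force on the tool from outside, world axes, zero at the start; "torque": the same for the moment, N m; "width": finger opening in m.
Only numpy, scipy, OpenCV 4.12 (cv2) and the standard library are available. Lean on these libraries where they do the work, as an engineer would, in place of code of your own. Each camera call takes 0.05 s, during which the arm holds its last target.

## Working session

There is one attempt and no reset: what is moved stays moved. The work goes in short steps, Python scripts to look and compute and a shell command to move; the robot and the scene stay as the last step left them, time stands still between calls to the robot, and variables do not carry over. Pictures are saved under pics/ and viewed, and the job is handed in when it is done.

```bash
ls; mkdir -p pics; cat > h.py <<'E'
from bench import r
import numpy as np, cv2
from scipy.spatial.transform import Rotation as R
def shot(cam,name):
    p=r.camera(cam); cv2.imwrite(f'pics/{name}.png',p['frame'][:,:,::-1]); return p
def ray(p,u,v,z):
    T=np.array(p['camera_from_world']); Rm=T[:3,:3]; c=-Rm.T@T[:3,3]
    d=Rm.T@np.array([(u-p['cx'])/p['fx'],(v-p['cy'])/p['fy'],1]); return c+d*(z-c[2])/d[2]
def proj(p,X):
    T=np.array(p['camera_from_world']); q=T[:3,:3]@np.array(X)+T[:3,3]
    return p['fx']*q[0]/q[2]+p['cx'],p['fy']*q[1]/q[2]+p['cy']
E
python3 - <<'E'
from h import *
s=r.read_state(); print({k:np.round(v,3) for k,v in s.items()}, r.tip_extent)
for c in ['side','top','wrist']:
    p=shot(c,c+'0'); T=np.array(p['camera_from_world']); print(c,np.round(-T[:3,:3].T@T[:3,3],3),np.round(T[:3,:3],2).tolist(),p['fx'])
    for n in ['square_mid','round_mid','fresh_mid','used_mid','tray','coaster','mirror','water']:
        print(n,[(np.round(d['rect']).tolist(),round(d['score'],2)) for d in r.search_frame(p,n)])
E
```

```text
pics
{'time': np.float64(0.0), 'joint_positions': array([-1.152,  0.333, -0.065,  1.461,  0.022,  1.35 , -0.088]), 'joint_vel': array([-0.001,  0.001, -0.002,  0.002,  0.001, -0.   , -0.003]), 'joint_torque': array([-0.0000e+00, -6.2328e+01,  2.4000e-02, -3.8988e+01, -6.1000e-02,
        4.0000e-02,  0.0000e+00]), 'ee_pos': array([0.267, 0.565, 0.202]), 'eef_rot': array([ 0.219,  0.976, -0.001, -0.   ]), 'ft_force': array([-0.386, -0.403,  0.116]), 'torque': array([-0.047,  0.042, -0.023]), 'width': np.float64(0.087)} 0.011
side [ 0.162 -0.464  0.772] [[0.75, -0.67, 0.01], [-0.49, -0.56, -0.67], [0.45, 0.49, -0.74]] 358.55060993972677
square_mid [([292.0, 178.0, 315.0, 224.0], 0.95), ([236.0, 176.0, 255.0, 218.0], 0.77)]
round_mid [([222.0, 164.0, 240.0, 206.0], 0.91)]
fresh_mid [([254.0, 175.0, 272.0, 197.0], 0.69)]
used_mid [([245.0, 270.0, 337.0, 360.0], 0.67), ([213.0, 220.0, 228.0, 242.0], 0.52)]
tray [([245.0, 270.0, 339.0, 363.0], 0.85), ([212.0, 222.0, 226.0, 241.0], 0.68)]
coaster [([154.0, 156.0, 185.0, 179.0], 0.6), ([233.0, 172.0, 256.0, 222.0], 0.32)]
mirror [([375.0, 207.0, 447.0, 300.0], 0.89), ([154.0, 160.0, 184.0, 181.0], 0.28)]
water [([183.0, 71.0, 212.0, 129.0], 0.74), ([236.0, 175.0, 255.0, 221.0], 0.74)]
top [0.478 0.015 1.313] [[-0.0, -1.0, 0.02], [-1.0, -0.0, -0.06], [0.06, -0.02, -1.0]] 389.05766713229707
square_mid [([279.0, 160.0, 294.0, 180.0], 0.61)]
round_mid [([226.0, 194.0, 238.0, 208.0], 0.6)]
fresh_mid [([237.0, 166.0, 252.0, 186.0], 0.69)]
used_mid []
tray [([318.0, 208.0, 353.0, 264.0], 0.96)]
coaster [([153.0, 204.0, 179.0, 234.0], 0.83), ([225.0, 193.0, 238.0, 206.0], 0.28)]
mirror [([345.0, 131.0, 400.0, 173.0], 0.73)]
water [([104.0, 143.0, 140.0, 170.0], 0.74)]
wrist [0.198 0.598 0.385] [[0.43, 0.9, -0.0], [0.87, -0.41, 0.28], [0.25, -0.12, -0.96]] 289.85071061901635
square_mid []
round_mid []
fresh_mid []
used_mid []
tray []
coaster []
mirror []
water []
```

```bash
python3 - <<'E'
import cv2
a=cv2.imread('pics/top0.png')[110:310,90:420]; cv2.imwrite('pics/top0c.png',cv2.resize(a,None,fx=2.4,fy=2.4,interpolation=cv2.INTER_CUBIC))
a=cv2.imread('pics/side0.png')[60:380,130:460]; cv2.imwrite('pics/side0c.png',cv2.resize(a,None,fx=1.8,fy=1.8,interpolation=cv2.INTER_CUBIC))
E
```

```text
(no output)
```

View pics/top0c.png

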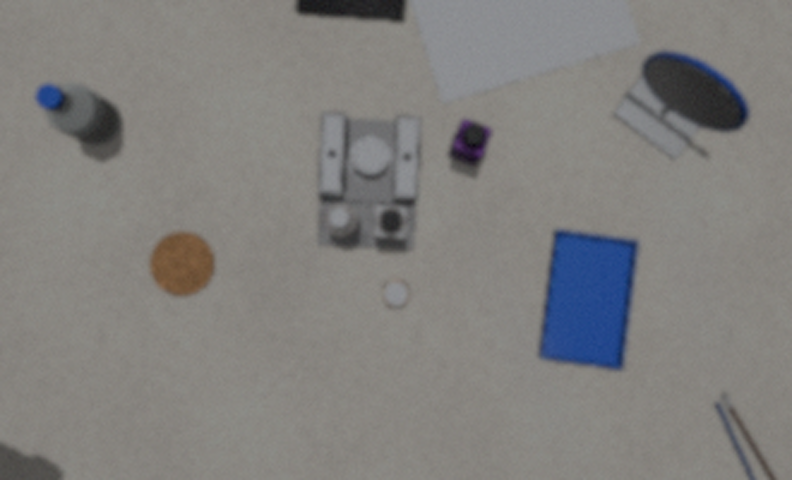

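View pics/side0c.png

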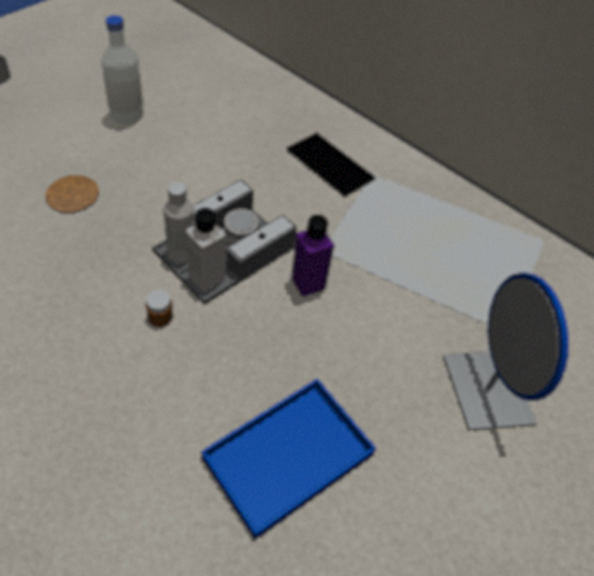

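View pics/side0.png

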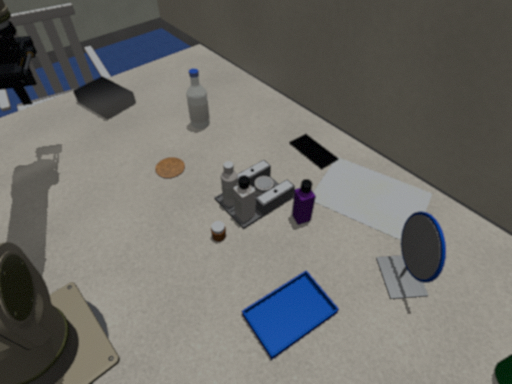

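The top view shows the water bottle at upper left, the cork coaster (crop 182,263), and the caddy in the centre. In the caddy, the round bottle is on the left, the square one on the right, and the fresh pot is at (370,155). The used jar is at (396,293), the blue tray at (588,300), and the purple look-alike right of the caddy at (470,140).

```bash
python3 - <<'E'
from h import *
p=r.camera('top')
def c(u,v,z,n): print(n,np.round(ray(p,90+u/2.4,110+v/2.4,z),3))
c(182,263,.005,'coaster'); c(396,293,.044,'used'); c(370,155,.042,'fresh'); c(391,221,.144,'sqcap'); c(341,218,.144,'rdcap')
for a in [(556,231),(637,241),(622,368),(541,357)]: c(*a,.022,'tray')
for a in [(319,248),(413,250)]: c(*a,.004,'deck front')
for a in [(324,113),(344,113),(400,116),(421,117),(320,197),(415,200)]: c(*a,.05,'box')
c(470,140,.07,'purple')
s=p
p=r.camera('side')
def c(u,v,z,n): print('side',n,np.round(ray(p,130+u/1.8,60+v/1.8,z),3))
c(72,193,.005,'coaster'); c(159,300,.044,'used'); c(241,221,.042,'fresh'); c(205,220,.144,'sq'); c(177,188,.144,'rd')
for a in [(317,381),(374,448),(256,536),(203,457)]: c(*a,.022,'tray')
c(317,222,.14,'purplecap')
E
```

```text
coaster [0.49  0.296 0.005]
used [ 0.449 -0.002  0.044]
fresh [0.637 0.033 0.042]
sqcap [0.542 0.005 0.144]
rdcap [0.545 0.068 0.144]
tray [ 0.534 -0.225  0.022]
tray [ 0.521 -0.337  0.022]
tray [ 0.346 -0.314  0.022]
tray [ 0.361 -0.202  0.022]
deck front [0.511 0.105 0.004]
deck front [ 0.508 -0.027  0.004]
box [0.694 0.096 0.05 ]
box [0.694 0.069 0.05 ]
box [ 0.69  -0.008  0.05 ]
box [ 0.689 -0.036  0.05 ]
box [0.579 0.101 0.05 ]
box [ 0.575 -0.028  0.05 ]
purple [ 0.654 -0.101  0.07 ]
side coaster [0.489 0.293 0.005]
side used [ 0.448 -0.006  0.044]
side fresh [0.637 0.032 0.042]
side sq [ 0.535 -0.004  0.144]
side rd [0.545 0.069 0.144]
side tray [ 0.532 -0.23   0.022]
side tray [ 0.518 -0.338  0.022]
side tray [ 0.342 -0.317  0.022]
side tray [ 0.355 -0.21   0.022]
side purplecap [ 0.649 -0.103  0.14 ]
```

```bash
python3 -m jog '[[0,0,-1,0,0,0.161,1],[0,0,-1,0,0,0.161,1],[0,0,-1,0,0,0.161,1],[0,0,-1,0,0,0.161,1],[0,0,-1,0,0,0.161,1],[0,0,-1,0,0,0.161,1],[0,0,-1,0,0,0.163,1]]' 20
python3 -m jog '[[-1.5,1,0,0,0,0,1],[-3,1.5,0,0,0,0,1],[-3,1.5,0,0,0,0,1],[-3,1.5,0,0,0,0,1],[-3,1.5,0,0,0,0,1],[-3,1.5,0,0,0,0,1],[-3,1.5,0,0,0,0,1],[-3,1.5,0,0,0,0,1],[-3,1.5,0,0,0,0,1],[-3,1.5,0,0,0,0,1],[-3,1.5,0,0,0,0,1],[-3,1.5,0,0,0,0,1],[-3,1.5,0,0,0,0,1],[-3,1.5,0,0,0,0,1],[-3,1.5,0,0,0,0,1],[-3,1.5,0,0,0,0,1],[-3,1.5,0,0,0,0,1],[-3,1.5,0,0,0,0,1],[-1,1,0,0,0,0,1],[0,0,0,0,0,0,1]]'
cat >> h.py <<'E'
def st():
    s=r.read_state(); M=R.from_quat(s['eef_rot']).as_matrix()
    print('t',round(float(s['time']),2),'p',np.round(s['ee_pos'],4),'yawY',round(float(np.degrees(np.arctan2(M[1,1],M[0,1]))),2),'z',np.round(M[:,2],3),'F',np.round(s['ft_force'],1),'w',round(float(s['width']),4))
E
python3 - <<'E'
from h import *
st(); shot('wrist','w1'); print(np.round(r.read_state()['joint_positions'],2))
E
```

```text
time: 2.33
ee_pos: [0.2672, 0.565, 0.2731]
eef_rot: [0.709, 0.705, 0.0, -0.0]
ft_force: [-0.1, 0.3, -0.0]
width: 0.0874
time: 4.82
ee_pos: [0.5422, 0.0296, 0.2722]
eef_rot: [0.707, 0.707, -0.0, -0.0]
ft_force: [-1.1, 0.3, -0.9]
width: 0.0869
t 4.83 p [0.5422 0.0296 0.2722] yawY 0.02 z [-0.001 -0.    -1.   ] F [-1.1  0.3 -0.9] w 0.0869
[-0.66  0.12  0.57  1.6  -0.06  1.45 -0.08]
```

View pics/w1.png

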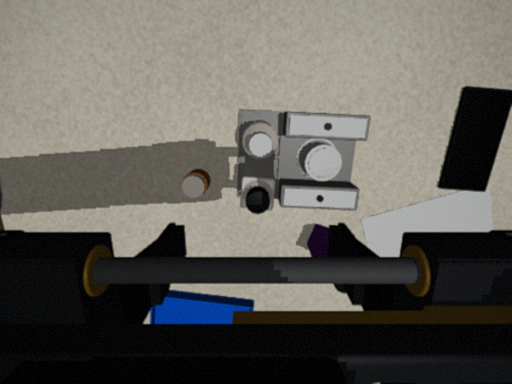

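```bash
python3 - <<'E'
import cv2
a=cv2.imread('pics/w1.png')[95:220,165:385]; cv2.imwrite('pics/w1c.png',cv2.resize(a,None,fx=3.6,fy=3.6,interpolation=cv2.INTER_CUBIC))
E
```

```text
(no output)
```

View pics/w1c.png

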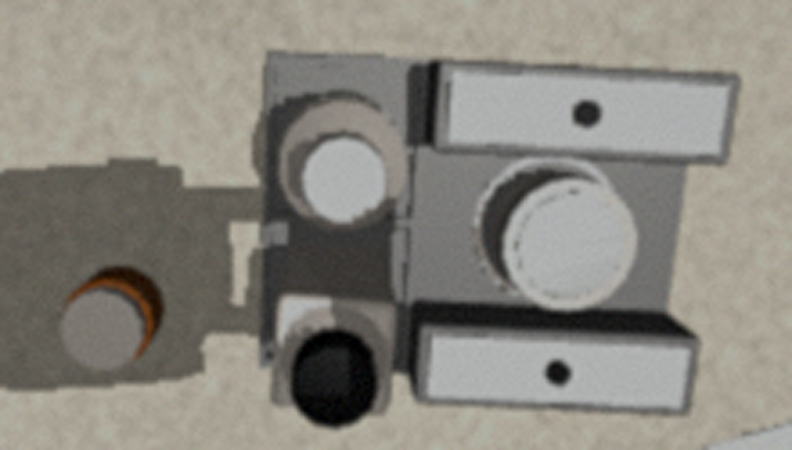

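```bash
python3 - <<'E'
from h import *
p=r.camera('wrist')
def c(u,v,z,n): print(n,np.round(ray(p,165+u/3.6,95+v/3.6,z),4))
c(343,179,.144,'rdcap'); c(334,377,.144,'sqcap'); c(570,242,.042,'fresh'); c(104,328,.044,'used')
c(587,113,.05,'boxL dot'); c(557,372,.05,'boxR dot')
for a in [(438,64),(739,75),(730,163),(438,147),(422,325),(698,338),(690,412),(415,397)]: c(*a,.05,'box')
c(268,52,.004,'deck FL'); c(685,165,.004,'deck back')
for a in [(283,293),(395,305),(274,405),(387,412)]: c(*a,.109,'sq')
E
```

```text
rdcap [0.5455 0.0709 0.144 ]
sqcap [0.5431 0.0097 0.144 ]
fresh [0.6375 0.0344 0.042 ]
used [ 0.45   -0.0009  0.044 ]
boxL dot [0.6388 0.085  0.05  ]
boxR dot [ 0.6339 -0.0174  0.05  ]
box [0.5819 0.1028 0.05  ]
box [0.6947 0.099  0.05  ]
box [0.6948 0.0665 0.05  ]
box [0.5829 0.0723 0.05  ]
box [0.5786 0.0022 0.05  ]
box [ 0.6895 -0.003   0.05  ]
box [ 0.6894 -0.0344  0.05  ]
box [ 0.5766 -0.0282  0.05  ]
deck FL [0.5159 0.1069 0.004 ]
deck back [0.6932 0.061  0.004 ]
sq [0.5259 0.0285 0.109 ]
sq [0.5639 0.0244 0.109 ]
sq [ 0.5223 -0.0115  0.109 ]
sq [ 0.5618 -0.014   0.109 ]
```

```bash
python3 -m jog '[[-1.1,0.15,2,0,0,0.03,1],[-1.1,0.15,2,0,0,0.03,1],[0,0,3,0,0,0,1],[0,0,3,0,0,0,1],[0,0,3,0,0,0,1],[0,0,2,0,0,0,1],[0,0,2,0,0,0,1],[0,0,1.1,0,0,0,1],[0,0,0,0,0,0,1],[0,0,0,0,0,0,1]]' 20
python3 - <<'E'
from h import *
st(); p=shot('side','s2'); a=cv2.imread('pics/s2.png')[120:270,170:340]; cv2.imwrite('pics/s2c.png',cv2.resize(a,None,fx=4,fy=4))
E
```

```text
time: 6.18
ee_pos: [0.5453, 0.0083, 0.0924]
eef_rot: [0.728, 0.686, 0.001, 0.0]
ft_force: [-0.2, 0.8, 1.4]
width: 0.0865
t 6.17 p [0.5453 0.0083 0.0924] yawY -3.41 z [ 0.001  0.    -1.   ] F [-0.2  0.8  1.4] w 0.0865
```

View pics/s2c.png

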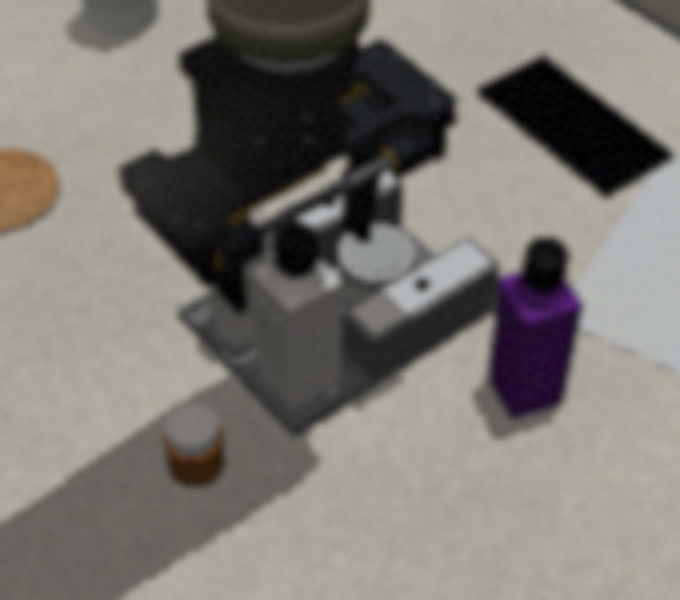

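```bash
python3 - <<'E'
from h import *
p=r.camera('side'); s=r.read_state(); e=s['ee_pos']; M=R.from_quat(s['eef_rot']).as_matrix()
im=cv2.resize(p['frame'][120:270,170:340][:,:,::-1],None,fx=4,fy=4,interpolation=cv2.INTER_CUBIC)
def P(X,col):
    u,v=proj(p,X); u=int((u-170)*4+2); v=int((v-120)*4+2); print(u,v); cv2.circle(im,(u,v),4,col,-1)
for sy in(-.0435,.0435,0): P(e+M@[0,sy,.011],(0,255,0))
for z in(.004,.08,.109,.144): P([.545,.0065,z],(0,0,255))
for z in(.004,.144): P([.547,.071,z],(255,0,0))
cv2.imwrite('pics/s3.png',im)
p=shot('wrist','w3')
E
```

```text
243 331
352 269
299 299
302 376
300 303
299 272
298 233
245 320
235 176
```

View pics/s3.png

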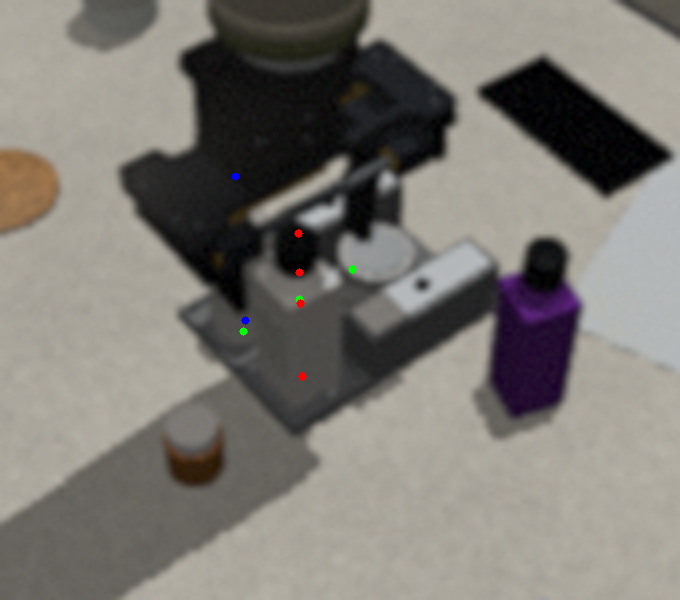

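View pics/w3.png

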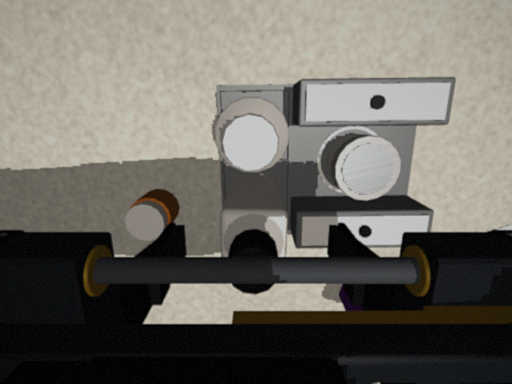

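```bash
python3 - <<'E'
import cv2
a=cv2.imread('pics/s2.png')[155:215,210:290]; a=cv2.convertScaleAbs(a,alpha=1.8,beta=20); cv2.imwrite('pics/s4.png',cv2.resize(a,None,fx=9,fy=9,interpolation=cv2.INTER_CUBIC))
E
ls -la pics
```

```text
total 3868
drwxr-xr-x 2 agent agent   4096 Dec  7 03:11 .
drwxr-xr-x 3 agent agent   4096 Dec  7 03:09 ..
-rw-r--r-- 1 agent agent 274290 Dec  7 03:11 s2.png
-rw-r--r-- 1 agent agent 364558 Dec  7 03:11 s2c.png
-rw-r--r-- 1 agent agent 391956 Dec  7 03:11 s3.png
-rw-r--r-- 1 agent agent 311987 Dec  7 03:11 s4.png
-rw-r--r-- 1 agent agent 268254 Dec  7 03:09 side0.png
-rw-r--r-- 1 agent agent 363013 Dec  7 03:09 side0c.png
-rw-r--r-- 1 agent agent 275627 Dec  7 03:09 top0.png
-rw-r--r-- 1 agent agent 354896 Dec  7 03:09 top0c.png
-rw-r--r-- 1 agent agent 317772 Dec  7 03:10 w1.png
-rw-r--r-- 1 agent agent 380964 Dec  7 03:10 w1c.png
-rw-r--r-- 1 agent agent 313798 Dec  7 03:11 w3.png
-rw-r--r-- 1 agent agent 308887 Dec  7 03:09 wrist0.png
```

View pics/s4.png

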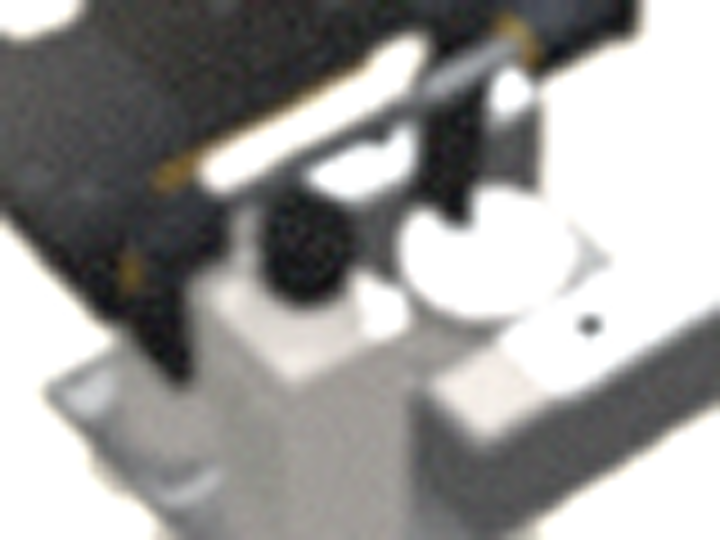

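```bash
python3 - <<'E'
from h import *
s=r.read_state(); e=s['ee_pos']; M=R.from_quat(s['eef_rot']).as_matrix()
p=r.camera('wrist')
for z in(.011,-.008,-.04):
  for sy in(-.0435,.0435): print(z,sy,np.round(proj(p,e+M@[0,sy,z])),np.round(proj(p,e+M@[0.0095,sy,z])))
for X in([.545,.0065,.109],[.545,.0065,.144],[.547,.071,.144]): print(np.round(proj(p,X)))
im=cv2.convertScaleAbs(p['frame'][200:330,120:380][:,:,::-1],alpha=3,beta=20); cv2.imwrite('pics/w5.png',cv2.resize(im,None,fx=3,fy=3,interpolation=cv2.INTER_CUBIC))
E
```

```text
0.011 -0.0435 [196. 221.] [195. 208.]
0.011 0.0435 [318. 221.] [319. 208.]
-0.008 -0.0435 [190. 232.] [189. 218.]
-0.008 0.0435 [324. 232.] [325. 218.]
-0.04 -0.0435 [177. 255.] [176. 239.]
-0.04 0.0435 [337. 255.] [338. 239.]
[257. 240.]
[257. 269.]
[253. 140.]
```

View pics/w5.png

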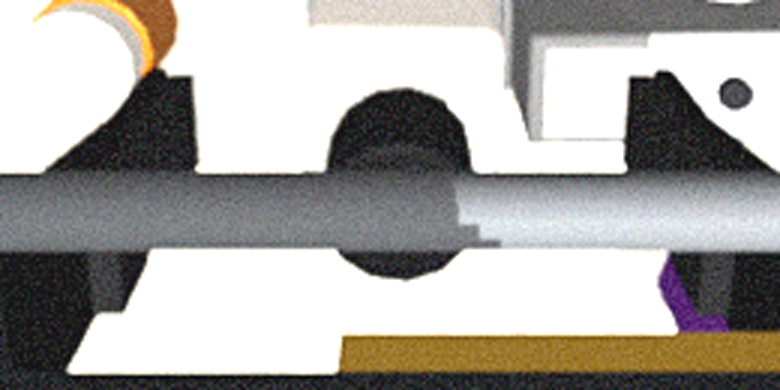

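```bash
python3 -m jog '[[0,0,0,0,0,0,0.2],[0,0,0,0,0,0,0],[0,0,0,0,0,0,-0.2],[0,0,0,0,0,0,-0.2],[0,0,0,0,0,0,-0.2],[0,0,0,0,0,0,-0.2]]' 10
python3 - <<'E'
from h import *
st(); p=shot('wrist','w6'); 
im=cv2.convertScaleAbs(p['frame'][190:330,120:380][:,:,::-1],alpha=1.5,beta=10); cv2.imwrite('pics/w6c.png',cv2.resize(im,None,fx=3,fy=3,interpolation=cv2.INTER_CUBIC))
E
```

```text
time: 7.12
ee_pos: [0.5449, 0.008, 0.0916]
eef_rot: [0.728, 0.686, 0.0, -0.0]
ft_force: [-0.0, 0.1, -1.0]
width: 0.0378
t 7.12 p [0.5449 0.008  0.0916] yawY -3.44 z [ 0.  0. -1.] F [-0.   0.1 -1. ] w 0.0378
```

View pics/w6c.png

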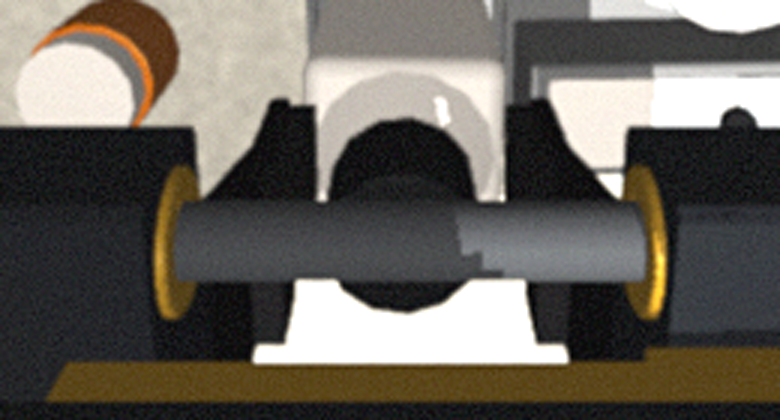

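```bash
python3 -m jog '[[0,0,0,0,0,0,-1],[0,0,0,0,0,0,-1],[0,0,0,0,0,0,-1]]' 15
python3 - <<'E'
from h import *
st(); p=shot('wrist','w7'); 
im=cv2.convertScaleAbs(p['frame'][190:330,120:380][:,:,::-1],alpha=1.5,beta=10); cv2.imwrite('pics/w7c.png',cv2.resize(im,None,fx=3,fy=3,interpolation=cv2.INTER_CUBIC))
E
```

```text
time: 7.55
ee_pos: [0.5448, 0.008, 0.0916]
eef_rot: [0.728, 0.686, 0.0, -0.0]
ft_force: [-1.4, 0.0, 0.4]
width: 0.0323
t 7.55 p [0.5448 0.008  0.0916] yawY -3.44 z [-0.  0. -1.] F [-1.4  0.   0.4] w 0.0323
```

View pics/w7c.png

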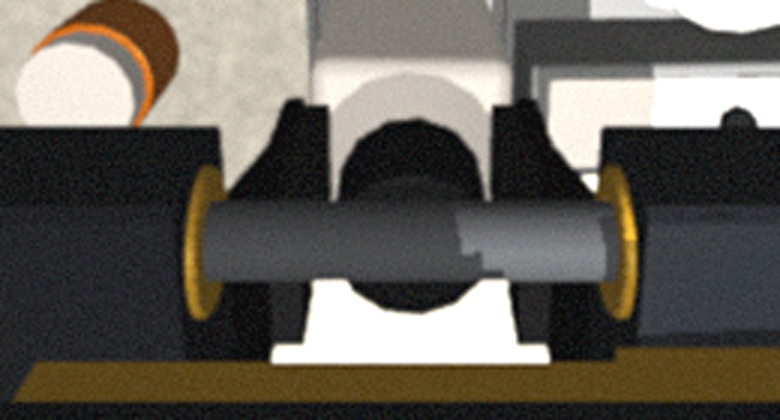

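```bash
python3 - <<'E'
from h import *
w=r.camera('wrist'); s=r.camera('side')
def Pm(p): return np.array([[p['fx'],0,p['cx']],[0,p['fy'],p['cy']],[0,0,1]])@np.array(p['camera_from_world'])[:3]
def tri(a,b,n):
    X=cv2.triangulatePoints(Pm(w),Pm(s),np.array(a,float).reshape(2,1),np.array(b,float).reshape(2,1)).ravel(); X=X[:3]/X[3]; print(n,np.round(X,4),np.round(np.array(proj(w,X))-a,1),np.round(np.array(proj(s,X))-b,1))
tri((418,270),(267.2,158.9),'bushing rear'); tri((96,270),(224.4,184.4),'bushing front')
tri((333,226),(261.1,178.9),'tip rear'); tri((180,226),(230,197),'tip front')
tri((251,275),(243.5,178),'cap mid')
im=cv2.convertScaleAbs(s['frame'][150:215,210:290][:,:,::-1],alpha=1.8,beta=20); cv2.imwrite('pics/s8.png',cv2.resize(im,None,fx=9,fy=9,interpolation=cv2.INTER_CUBIC)); st()
E
```

```text
bushing rear [0.6209 0.0089 0.1569] [6.  1.4] [-0.6  0.6]
bushing front [0.4819 0.0134 0.1608] [19.2 13.7] [-3.  -0.3]
tip rear [0.5984 0.0074 0.101 ] [7.2 2.7] [-1.1  0.6]
tip front [0.4997 0.0129 0.1018] [6.1 3.8] [-1.2  0.1]
cap mid [0.5419 0.0054 0.1467] [0.4 0.2] [-0.1  0. ]
t 7.7 p [0.5449 0.008  0.0917] yawY -3.44 z [-0.  0. -1.] F [-1.8  0.2  1.8] w 0.0321
```

View pics/s8.png

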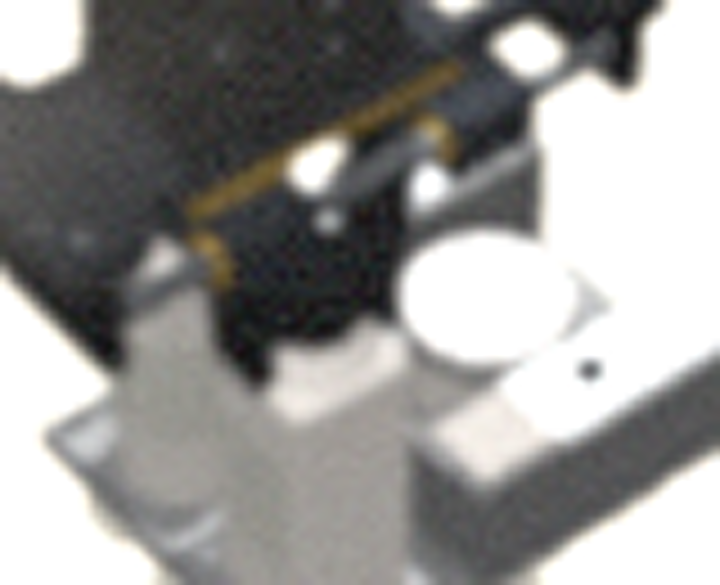

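```bash
python3 - <<'E'
from h import *
w=r.camera('wrist'); s=r.camera('side')
def ry(p,u,v,y):
    T=np.array(p['camera_from_world']); Rm=T[:3,:3]; c=-Rm.T@T[:3,3]
    d=Rm.T@np.array([(u-p['cx'])/p['fx'],(v-p['cy'])/p['fy'],1]); return np.round(c+d*(y-c[1])/d[1],4)
for y in(-.004,.0055,.015):
  print(y,'rear open side',ry(s,261.1,178.9,y),'front',ry(s,230,197,y+.003),'front now',ry(s,238.3,192.8,y))
  print('  wrist rear',ry(w,329,225,y),'front',ry(w,185,225,y),'rod',ry(w,250,270,y),'bush',ry(w,418,270,y))
  print('  side rod front bush',ry(s,224.4,184.4,y),ry(s,267.2,158.9,y))
E
```

```text
-0.004 rear open side [ 0.5917 -0.004   0.117 ] front [ 0.4935 -0.001   0.1188] front now [ 0.517  -0.004   0.1192]
  wrist rear [ 0.5995 -0.004   0.0673] front [ 0.4847 -0.004   0.0507] rod [ 0.5401 -0.004   0.1261] bush [ 0.631  -0.004   0.1351]
  side rod front bush [ 0.4784 -0.004   0.1765] [ 0.6103 -0.004   0.1746]
0.0055 rear open side [0.6005 0.0055 0.1034] front [0.5003 0.0085 0.1054] front now [0.5243 0.0055 0.1057]
  wrist rear [0.594  0.0055 0.0895] front [0.4917 0.0055 0.0748] rod [0.5411 0.0055 0.1421] bush [0.6221 0.0055 0.1501]
  side rod front bush [0.4849 0.0055 0.1642] [0.6195 0.0055 0.1622]
0.015 rear open side [0.6094 0.015  0.0899] front [0.5071 0.018  0.092 ] front now [0.5316 0.015  0.0923]
  wrist rear [0.5886 0.015  0.1118] front [0.4986 0.015  0.0988] rod [0.5421 0.015  0.158 ] bush [0.6133 0.015  0.165 ]
  side rod front bush [0.4914 0.015  0.1519] [0.6288 0.015  0.1499]
```

```bash
python3 - <<'E'
from h import *
print(repr(r.tip_extent),[a for a in dir(r) if a[0]!='_'])
E
python3 -m jog '[[0,0,-0.2,0,0,0,-0.15],[0,0,-0.3,0,0,0,-0.15],[0,0,0,0,0,0,-1],[0,0,0,0,0,0,-1],[0,0,0,0,0,0,-1],[0,0,0,0,0,0,-1]]' 15
python3 - <<'E'
from h import *
st(); p=shot('wrist','w9'); 
im=cv2.convertScaleAbs(p['frame'][190:330,120:380][:,:,::-1],alpha=1.5,beta=10); cv2.imwrite('pics/w9c.png',cv2.resize(im,None,fx=3,fy=3,interpolation=cv2.INTER_CUBIC))
E
```

```text
0.011 ['PlanningError', 'camera', 'close_job', 'read_state', 'search_frame', 'tip_extent']
time: 8.55
ee_pos: [0.5449, 0.008, 0.0967]
eef_rot: [0.728, 0.686, 0.0, -0.0]
ft_force: [-2.0, -0.0, 2.9]
width: 0.0275
t 8.55 p [0.5449 0.008  0.0967] yawY -3.44 z [-0.  0. -1.] F [-2.  -0.   2.9] w 0.0275
```

View pics/w9c.png

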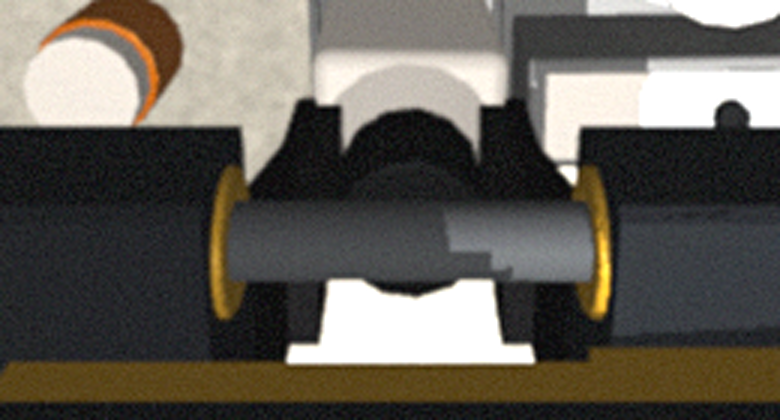

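```bash
python3 -m jog '[[0,0,0,0,0,0,-1],[0,0,0,0,0,0,-1],[0,0,-0.5,0,0,0,-1],[0,0,-1,0,0,0,-1],[0,0,-1.5,0,0,0,-1],[0,0,-1.5,0,0,0,-1],[0,0,-1.5,0,0,0,-1],[0,0,0,0,0,0,-1]]' 30
python3 - <<'E'
from h import *
st(); p=shot('wrist','w10'); p=shot('side','s10')
im=p['frame'][120:270,170:340][:,:,::-1]; cv2.imwrite('pics/s10c.png',cv2.resize(im,None,fx=4,fy=4,interpolation=cv2.INTER_CUBIC))
E
```

```text
time: 9.6
ee_pos: [0.5457, 0.0081, 0.1581]
eef_rot: [0.728, 0.686, 0.001, 0.001]
ft_force: [-0.4, 0.6, -3.4]
width: 0.0275
t 9.6 p [0.5457 0.0081 0.1581] yawY -3.43 z [ 0.002  0.001 -1.   ] F [-0.4  0.6 -3.4] w 0.0275
```

View pics/s10c.png

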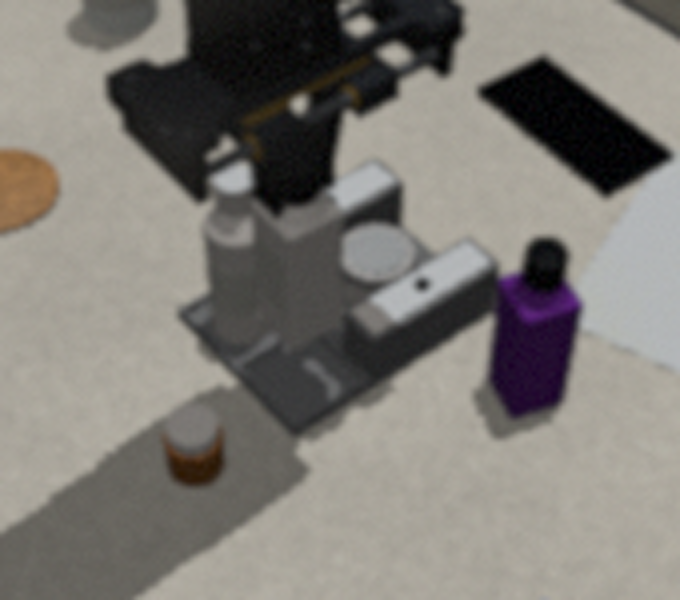

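View pics/w10.png

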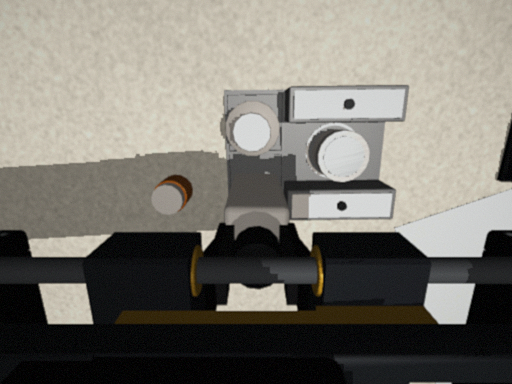

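```bash
python3 - <<'E'
from h import *
p=r.camera('side')
for u,v in[(445,352),(500,352),(535,425),(468,428),(500,455)]: print(np.round(ray(p,130+u/1.8,60+v/1.8,0),3))
p=r.camera('top')
print(np.round(ray(p,90+697/2.4,110+90/2.4,.13),3),[np.round(ray(p,90+u/2.4,110+v/2.4,z),3) for u,v,z in[(617,117,0),(673,158,0),(708,155,0),(645,80,.2),(748,120,.13)]])
E
```

```text
[ 0.71 -0.31  0.  ]
[ 0.768 -0.361  0.   ]
[ 0.707 -0.452  0.   ]
[ 0.639 -0.397  0.   ]
[ 0.639 -0.444  0.   ]
[ 0.711 -0.388  0.13 ] [array([ 0.698, -0.317,  0.   ]), array([ 0.639, -0.396,  0.   ]), array([ 0.644, -0.446,  0.   ]), array([ 0.71 , -0.301,  0.2  ]), array([ 0.673, -0.453,  0.13 ])]
```

```bash
python3 -m jog '[[-1.4,-0.2,-0.3,0,0,0,-1],[-2.4,-0.35,0,0,0,0,-1],[-3.2,-0.46,0,0,0,0,-1],[-3.2,-0.46,0,0,0,0,-1],[-3.2,-0.46,0,0,0,0,-1],[-3.2,-0.46,0,0,0,0,-1],[-3.2,-0.46,0,0,0,0,-1],[-3.2,-0.46,0,0,0,0,-1],[-3.2,-0.46,0,0,0,0,-1],[-1.6,-0.25,0,0,0,0,-1],[-1,-0.15,0,0,0,0,-1],[0,0,0,0,0,0,-1],[0,0,0,0,0,0,-1]]'
python3 - <<'E'
from h import *
st(); p=shot('side','s11'); q=shot('top','t11')
im=p['frame'][150:380,180:400][:,:,::-1]; cv2.imwrite('pics/s11c.png',cv2.resize(im,None,fx=2.6,fy=2.6,interpolation=cv2.INTER_CUBIC))
E
```

```text
time: 11.42
ee_pos: [0.4865, -0.2758, 0.1595]
eef_rot: [0.727, 0.686, 0.0, -0.0]
ft_force: [0.8, 0.4, -3.1]
width: 0.0272
t 11.43 p [ 0.4865 -0.2758  0.1595] yawY -3.35 z [-0.     0.001 -1.   ] F [ 0.8  0.4 -3.1] w 0.0272
```

View pics/s11c.png

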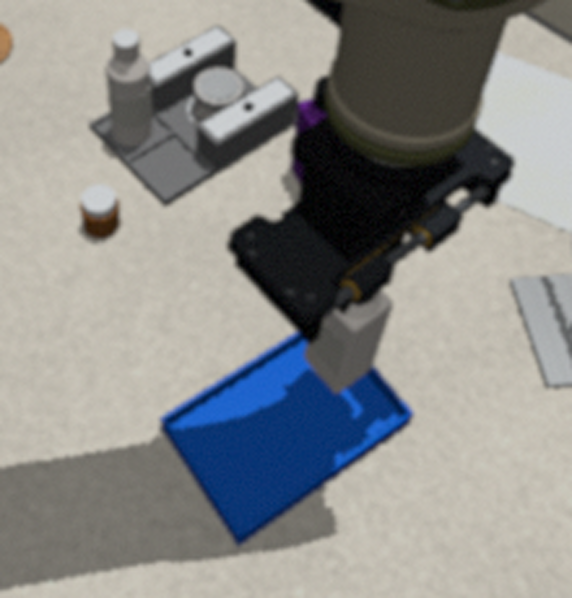

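```bash
python3 -m jog '[[0,0,1.5,0,0,0,-1],[0,0,1.5,0,0,0,-1],[0,0,1.3,0,0,0,-1],[0,0,1,0,0,0,-1],[0,0,0.5,0,0,0,-1],[0,0,0.3,0,0,0,-1],[0,0,0.1,0,0,0,-1],[0,0,0,0,0,0,-1]]'
python3 - <<'E'
from h import *
st(); p=shot('side','s12')
im=p['frame'][150:380,180:400][:,:,::-1]; cv2.imwrite('pics/s12c.png',cv2.resize(im,None,fx=2.6,fy=2.6,interpolation=cv2.INTER_CUBIC))
E
```

```text
time: 12.52
ee_pos: [0.4862, -0.2771, 0.0979]
eef_rot: [0.728, 0.686, 0.0, 0.0]
ft_force: [-0.7, -1.1, -2.3]
width: 0.0275
t 12.53 p [ 0.4862 -0.2771  0.0979] yawY -3.44 z [ 0. -0. -1.] F [-0.7 -1.1 -2.3] w 0.0275
```

View pics/s12c.png

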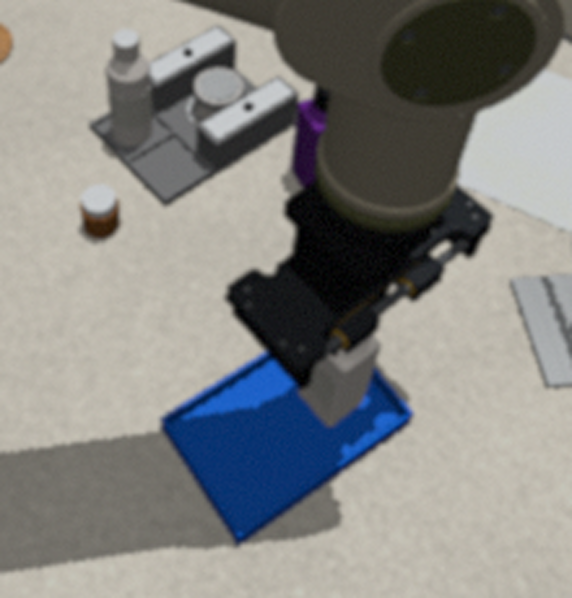

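Nearly down. I'll make contact in small steps, then release.

```bash
python3 -m jog '[[0,0,0.1,0,0,0,-1],[0,0,0,0,0,0,-1],[0,0,0,0,0,0,-0.35],[0,0,0,0,0,0,-0.2],[0,0,0,0,0,0,0.2],[0,0,0,0,0,0,0.6],[0,0,-1,0,0,0,0.6],[0,0,-2,0,0,0,0.6],[0,0,-3,0,0,0,0.6],[0,0,-3,0,0,0,0.6],[0,0,-3,0,0,0,0.6],[0,0,0,0,0,0,0.6]]'
python3 - <<'E'
from h import *
st(); p=shot('wrist','w13')
E
```

```text
time: 14.08
ee_pos: [0.487, -0.2778, 0.2194]
eef_rot: [0.728, 0.685, 0.001, 0.002]
ft_force: [-0.6, -1.1, -0.1]
width: 0.0696
t 14.07 p [ 0.487  -0.2778  0.2194] yawY -3.46 z [ 0.004 -0.001 -1.   ] F [-0.6 -1.1 -0.1] w 0.0696
```

View pics/w13.png

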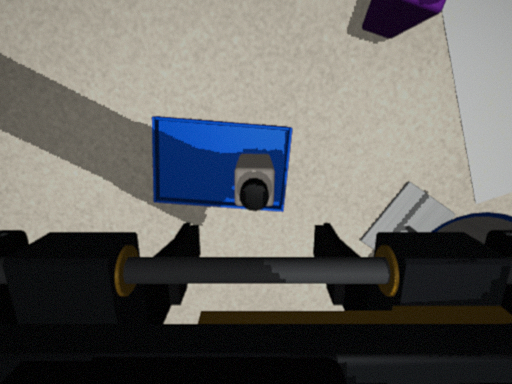

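```bash
python3 - <<'E'
from h import *
p=r.camera('wrist')
print('cap',np.round(ray(p,255,193,.144),4))
C=[ray(p,*a,.022) for a in[(153,117),(291,127),(283,211),(153,203)]]
print(np.round(C,3),np.round(np.mean(C,0),4))
E
```

```text
cap [ 0.4852 -0.2747  0.144 ]
[[ 0.361 -0.203  0.022]
 [ 0.534 -0.225  0.022]
 [ 0.52  -0.338  0.022]
 [ 0.343 -0.316  0.022]] [ 0.4392 -0.2704  0.022 ]
```

```bash
python3 -m jog '[[1.5,0.2,0,0,0,0,0.5],[2.5,0.3,0,0,0,0,0.5],[3.1,0.34,0,0,0,0,0.5],[3.1,0.34,0,0,0,0,0.5],[3.1,0.34,0,0,0,0,0.5],[3.1,0.34,0,0,0,0,0.5],[3.1,0.34,0,0,0,0,0.5],[3.1,0.34,0,0,0,0,0.5],[3.1,0.34,0,0,0,0,0.5],[3.1,0.34,0,0,0,0,0.5],[3.1,0.34,0,0,0,0,0.5],[2,0.2,0,0,0,0,0.5],[1.2,0.1,0,0,0,0,0.5],[0,0,0,0,0,0,0.5],[0,0,0,0,0,0,0.5]]'
python3 - <<'E'
from h import *
st(); p=shot('wrist','w14')
im=p['frame'][90:260,130:390][:,:,::-1]; cv2.imwrite('pics/w14c.png',cv2.resize(im,None,fx=3,fy=3,interpolation=cv2.INTER_CUBIC))
E
```

```text
time: 16.05
ee_pos: [0.5456, 0.0698, 0.2167]
eef_rot: [0.729, 0.685, -0.0, 0.0]
ft_force: [-0.1, 0.8, 0.8]
width: 0.0651
t 16.05 p [0.5456 0.0698 0.2167] yawY -3.53 z [ 0. -0. -1.] F [-0.1  0.8  0.8] w 0.0651
```

View pics/w14c.png

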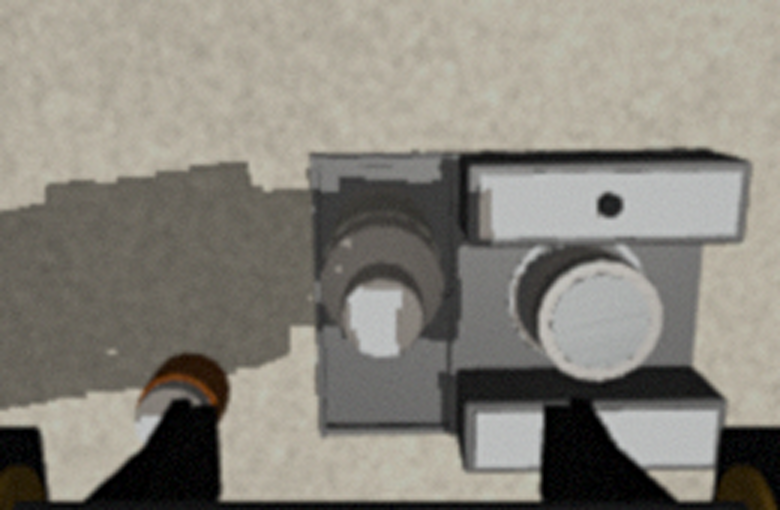

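```bash
python3 - <<'E'
from h import *
p=r.camera('wrist')
def c(u,v,z,n): print(n,np.round(ray(p,130+u/3,90+v/3,z),4))
c(383,317,.144,'rdcap'); c(600,315,.042,'fresh');c(572,290,.042,'?')
c(610,205,.05,'dotL')
for a in [(316,158),(325,432),(690,370)]: c(*a,.004,'deck')
c(320,348,.004,'div')
E
```

```text
rdcap [0.5464 0.07   0.144 ]
fresh [0.6378 0.0349 0.042 ]
? [0.6258 0.0467 0.042 ]
dotL [0.6394 0.0835 0.05  ]
deck [0.519  0.1047 0.004 ]
deck [ 0.5125 -0.0289  0.004 ]
deck [ 0.6907 -0.0073  0.004 ]
div [0.5136 0.0147 0.004 ]
```

```bash
python3 -m jog '[[0,0.1,2,0,0,0,0.4],[0,0,3,0,0,0,0.4],[0,0,3,0,0,0,0.4],[0,0,2,0,0,0,0.3],[0,0,1.2,0,0,0,0.2],[0,0,0.6,0,0,0,0.2],[0,0,0,0,0,0,0],[0,0,0,0,0,0,-0.2],[0,0,0,0,0,0,-1],[0,0,0,0,0,0,-1],[0,0,0,0,0,0,-1],[0,0,0,0,0,0,-1]]' 15
python3 - <<'E'
from h import *
st(); p=shot('wrist','w15')
im=p['frame'][90:350,100:400][:,:,::-1]; cv2.imwrite('pics/w15c.png',cv2.resize(im,None,fx=2.2,fy=2.2,interpolation=cv2.INTER_CUBIC))
E
```

```text
time: 17.65
ee_pos: [0.5468, 0.0711, 0.099]
eef_rot: [0.728, 0.686, 0.0, 0.0]
ft_force: [-0.8, 0.6, 5.0]
width: 0.0258
t 17.65 p [0.5468 0.0711 0.099 ] yawY -3.43 z [ 0.  0. -1.] F [-0.8  0.6  5. ] w 0.0258
```

View pics/w15c.png

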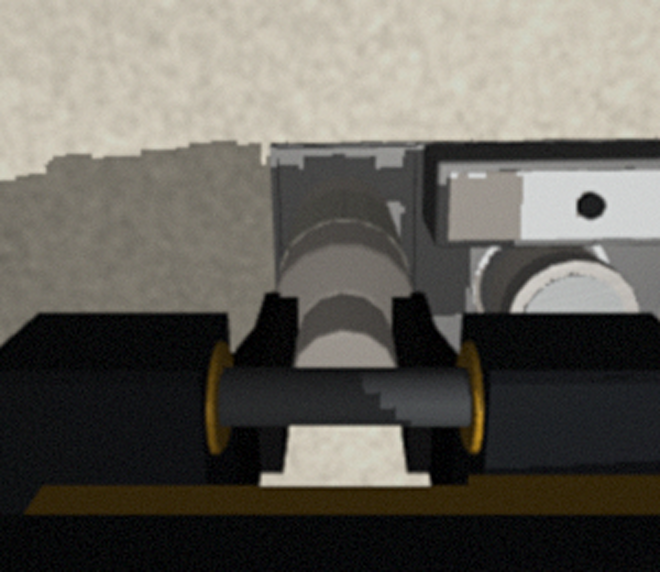

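```bash
python3 -m jog '[[0,0,0,0,0,0,-1],[0,0,-0.5,0,0,0,-1],[0,0,-1.5,0,0,0,-1],[0,0,-2,0,0,0,-1],[0,0,-2,0,0,0,-1],[0,0,-1,0,0,0,-1],[0,0,0,0,0,0,-1]]' 30
python3 - <<'E'
from h import *
st(); p=shot('side','s16')
im=p['frame'][120:270,170:340][:,:,::-1]; cv2.imwrite('pics/s16c.png',cv2.resize(im,None,fx=4,fy=4,interpolation=cv2.INTER_CUBIC))
E
```

```text
time: 18.58
ee_pos: [0.5469, 0.0711, 0.1693]
eef_rot: [0.728, 0.686, 0.001, 0.0]
ft_force: [-1.6, -0.2, -1.7]
width: 0.0251
t 18.57 p [0.5469 0.0711 0.1693] yawY -3.44 z [ 0.001  0.001 -1.   ] F [-1.6 -0.2 -1.7] w 0.0251
```

View pics/s16c.png

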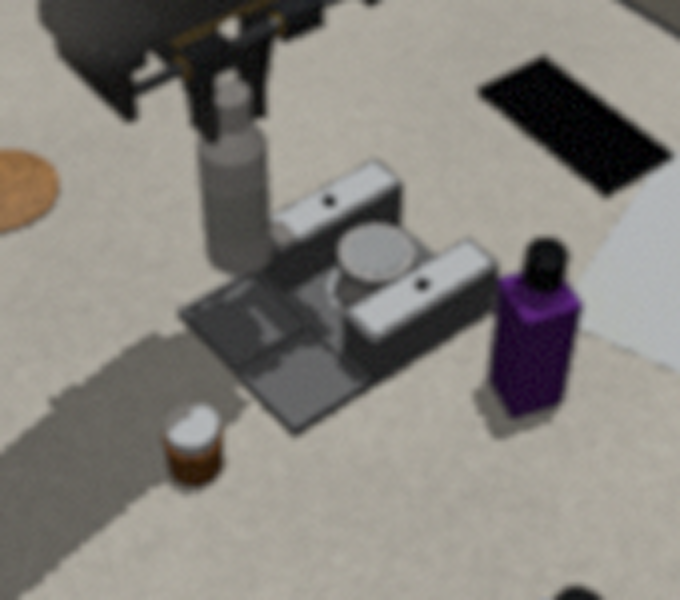

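```bash
python3 -m jog '[[-1.5,-0.6,0,0,0,0,-1],[-2.5,-1,0,0,0,0,-1],[-3.2,-1.26,0,0,0,0,-1],[-3.2,-1.26,0,0,0,0,-1],[-3.2,-1.26,0,0,0,0,-1],[-3.2,-1.26,0,0,0,0,-1],[-3.2,-1.26,0,0,0,0,-1],[-3.2,-1.26,0,0,0,0,-1],[-3.2,-1.26,0,0,0,0,-1],[-3.2,-1.26,0,0,0,0,-1],[-3.2,-1.26,0,0,0,0,-1],[-1.7,-0.65,0,0,0,0,-1],[0,0,0,0,0,0,-1],[0,0,0,0,0,0,-1]]'
python3 - <<'E'
from h import *
st(); p=shot('side','s17'); 
im=p['frame'][150:380,180:400][:,:,::-1]; cv2.imwrite('pics/s17c.png',cv2.resize(im,None,fx=2.6,fy=2.6,interpolation=cv2.INTER_CUBIC))
E
```

```text
time: 20.38
ee_pos: [0.3898, -0.2648, 0.1683]
eef_rot: [0.728, 0.685, 0.0, -0.0]
ft_force: [-0.3, -0.1, -1.2]
width: 0.0253
t 20.38 p [ 0.3898 -0.2648  0.1683] yawY -3.45 z [-0.     0.001 -1.   ] F [-0.3 -0.1 -1.2] w 0.0253
```

View pics/s17c.png

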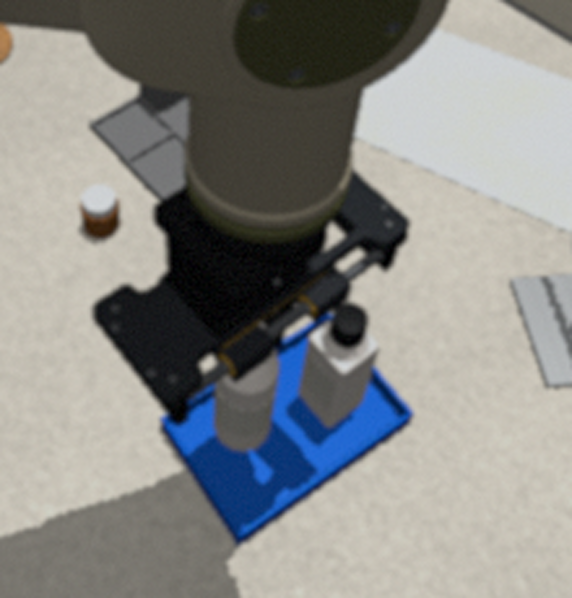

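```bash
python3 - <<'E'
from h import *
print(np.round(r.read_state()['joint_positions'],2))
E
python3 -m jog '[[0,0,0,0,0,0.12,-1],[0,0,0,0,0,0.12,-1]]'
python3 - <<'E'
from h import *
print(np.round(r.read_state()['joint_positions'],2)); st()
E
```

```text
[-0.34 -0.03  0.85  1.93  0.02  1.23  0.44]
time: 20.68
ee_pos: [0.3905, -0.2644, 0.1685]
eef_rot: [0.806, 0.593, 0.0, -0.0]
ft_force: [-0.1, 0.6, -1.7]
width: 0.0247
[-0.34 -0.03  0.84  1.93  0.02  1.23  0.19]
t 20.68 p [ 0.3905 -0.2644  0.1685] yawY -17.32 z [-0.  0. -1.] F [-0.1  0.6 -1.7] w 0.0247
```

```bash
python3 -m jog '[[0,0,0,0,0,0.174,-1],[0,0,0,0,0,0.174,-1],[0,0,0,0,0,0.174,-1],[0,0,0,0,0,0.174,-1],[0,0,0,0,0,0.174,-1],[0,0,0,0,0,0.174,-1],[0,0,0,0,0,0.174,-1],[0,0,0,0,0,0.174,-1],[0,0,1,0,0,0,-1],[0,0,1.5,0,0,0,-1],[0,0,1.5,0,0,0,-1],[0,0,1.3,0,0,0,-1],[0,0,0.8,0,0,0,-1],[0,0,0.4,0,0,0,-1],[0,0,0.2,0,0,0,-1],[0,0,0,0,0,0,-1]]'
python3 - <<'E'
from h import *
st(); p=shot('side','s18'); print(np.round(r.read_state()['joint_positions'],2))
im=p['frame'][150:380,180:400][:,:,::-1]; cv2.imwrite('pics/s18c.png',cv2.resize(im,None,fx=2.6,fy=2.6,interpolation=cv2.INTER_CUBIC))
E
```

```text
time: 22.68
ee_pos: [0.3904, -0.2653, 0.1018]
eef_rot: [0.998, -0.061, 0.0, -0.0]
ft_force: [0.1, -0.7, -1.3]
width: 0.0251
t 22.68 p [ 0.3904 -0.2653  0.1018] yawY -96.94 z [ 0.  0. -1.] F [ 0.1 -0.7 -1.3] w 0.0251
[-0.29  0.08  0.83  2.01 -0.07  1.07 -1.12]
```

View pics/s18c.png

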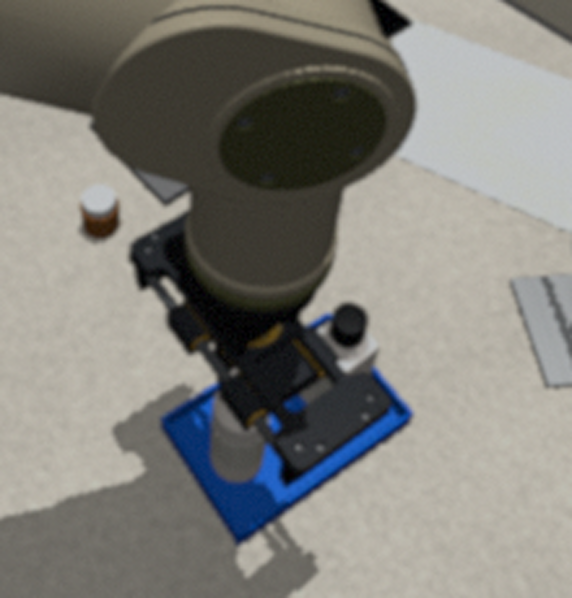

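```bash
python3 -m jog '[[0,0,0.15,0,0,0,-1],[0,0,0.12,0,0,0,-1],[0,0,0,0,0,0,-0.35],[0,0,0,0,0,0,-0.2],[0,0,0,0,0,0,0.1],[0,0,0,0,0,0,0.3],[0,0,-1,0,0,0,0.3],[0,0,-2,0,0,0,0.3],[0,0,-3,0,0,0,0.3],[0,0,-3,0,0,0,0.3],[0,0,-2,0,0,0,0.3],[0,0,0,0,0,0,0.3]]'
python3 - <<'E'
from h import *
st(); p=shot('side','s19'); p2=shot('wrist','w19')
im=p['frame'][150:380,180:400][:,:,::-1]; cv2.imwrite('pics/s19c.png',cv2.resize(im,None,fx=2.6,fy=2.6,interpolation=cv2.INTER_CUBIC))
E
```

```text
time: 24.22
ee_pos: [0.391, -0.2657, 0.2105]
eef_rot: [0.998, -0.061, 0.002, 0.0]
ft_force: [0.1, -0.6, -0.4]
width: 0.0568
t 24.23 p [ 0.391  -0.2657  0.2105] yawY -96.95 z [ 0.003 -0.    -1.   ] F [ 0.1 -0.6 -0.4] w 0.0568
```

View pics/s19c.png

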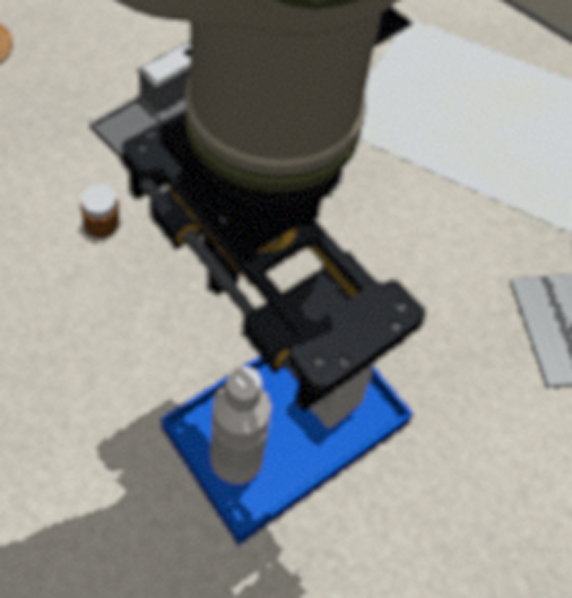

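View pics/w19.png

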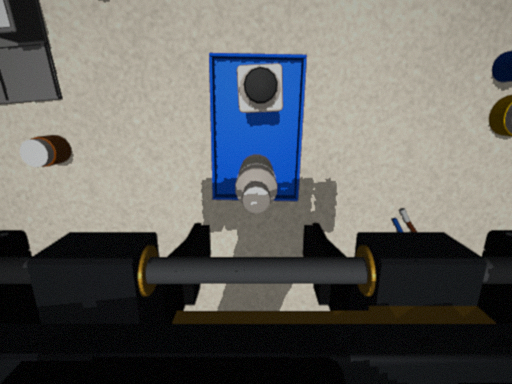

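```bash
python3 -m jog '[[0,0,0,0,0,-0.164,0.3],[0,0,0,0,0,-0.164,0.5],[0,0,0,0,0,-0.164,0.7],[0,0,0,0,0,-0.164,0.9],[0,0,0,0,0,-0.164,1],[0,0,0,0,0,-0.164,1],[0,0,0,0,0,-0.164,1],[0,0,0,0,0,-0.164,1],[0,0,0,0,0,-0.164,1],[0,0,0,0,0,-0.168,1]]'
python3 -m jog '[[1.2,0.9,0,0,0,0,1],[2.2,1.64,0,0,0,0,1],[2.7,2.01,0,0,0,0,1],[2.7,2.01,0,0,0,0,1],[2.7,2.01,0,0,0,0,1],[2.7,2.01,0,0,0,0,1],[2.7,2.01,0,0,0,0,1],[2.7,2.01,0,0,0,0,1],[2.7,2.01,0,0,0,0,1],[2.7,2.01,0,0,0,0,1],[2.7,2.01,0,0,0,0,1],[2.2,1.64,0,0,0,0,1],[1.2,0.9,0,0,0,0,1],[0,0,0,0,0,0,1],[0,0,0,0,0,0,1]]'
python3 - <<'E'
from h import *
st(); p2=shot('wrist','w20')
E
```

```text
time: 25.58
ee_pos: [0.3896, -0.265, 0.2079]
eef_rot: [0.722, 0.692, -0.001, -0.001]
ft_force: [0.3, 0.2, 0.3]
width: 0.087
time: 27.45
ee_pos: [0.6361, 0.0331, 0.2089]
eef_rot: [0.725, 0.689, -0.0, 0.0]
ft_force: [1.1, -0.5, 0.2]
width: 0.0867
t 27.45 p [0.6361 0.0331 0.2089] yawY -2.89 z [-0. -0. -1.] F [ 1.1 -0.5  0.2] w 0.0867
```

View pics/w20.png

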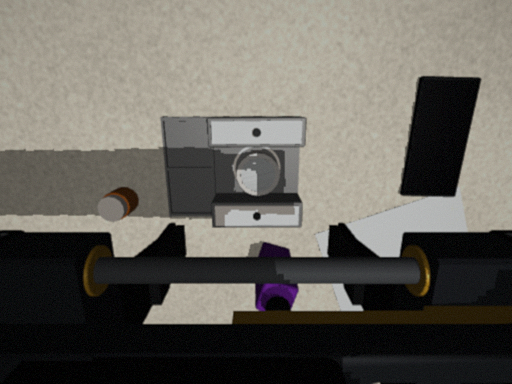

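```bash
python3 - <<'E'
from h import *
p=r.camera('wrist')
print(np.round(ray(p,257,171,.042),4),np.round(ray(p,256.5,132,.05),4),np.round(ray(p,256.5,215.5,.05),4))
im=p['frame'][100:240,150:320][:,:,::-1]; cv2.imwrite('pics/w20c.png',cv2.resize(im,None,fx=4,fy=4,interpolation=cv2.INTER_CUBIC))
E
```

```text
[0.6368 0.0367 0.042 ] [0.6385 0.0842 0.05  ] [ 0.6334 -0.0183  0.05  ]
```

View pics/w20c.png

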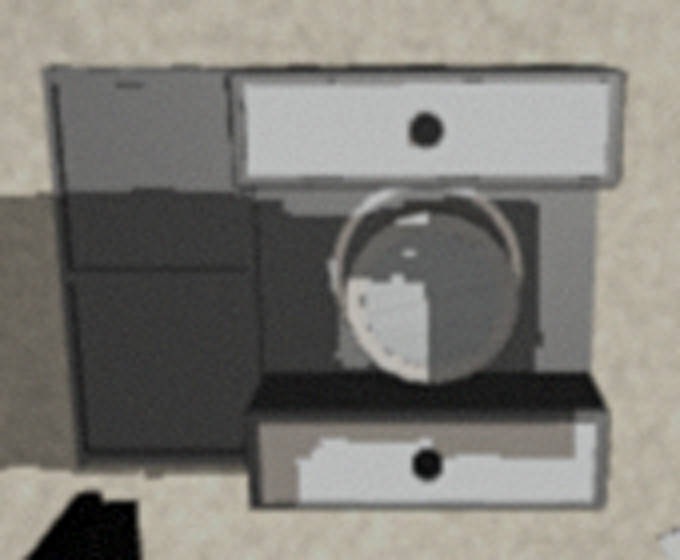

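```bash
python3 -m jog '[[0.1,0.1,2,0,0,0,1],[0,0,3,0,0,0,1],[0,0,3,0,0,0,1],[0,0,3,0,0,0,1],[0,0,2.5,0,0,0,1],[0,0,2,0,0,0,1],[0,0,1.5,0,0,0,1],[0,0,0,0,0,0,1]]'
python3 - <<'E'
from h import *
st(); p2=shot('wrist','w21'); p=shot('side','s21')
im=p['frame'][100:250,180:350][:,:,::-1]; cv2.imwrite('pics/s21c.png',cv2.resize(im,None,fx=4,fy=4,interpolation=cv2.INTER_CUBIC))
E
```

```text
time: 28.55
ee_pos: [0.637, 0.0352, 0.0379]
eef_rot: [0.724, 0.69, -0.001, -0.0]
ft_force: [0.0, 0.3, 0.3]
width: 0.0874
t 28.55 p [0.637  0.0352 0.0379] yawY -2.76 z [-0.002 -0.    -1.   ] F [0.  0.3 0.3] w 0.0874
```

View pics/s21c.png

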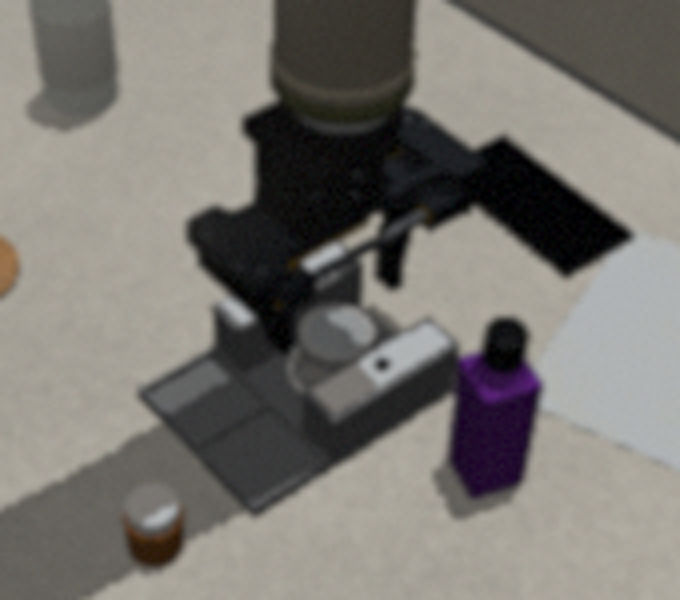

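View pics/w21.png

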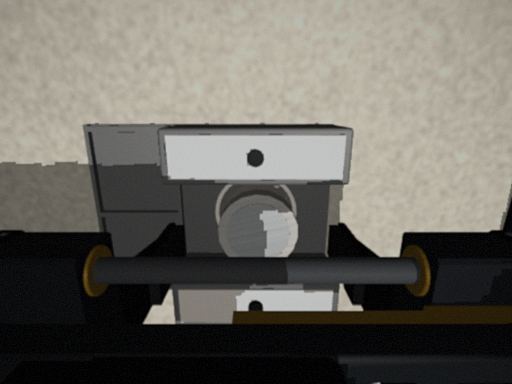

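```bash
python3 -m jog '[[-0.1,0,1,0,0,0,1],[0,0,1,0,0,0,1],[0,0,0.8,0,0,0,1],[0,0,0,0,0,0,1]]'
python3 -m jog '[[0,0,0.3,0,0,0,1],[0,0,0.3,0,0,0,1],[0,0,0,0,0,0,1]]'
python3 - <<'E'
from h import *
st(); p2=shot('wrist','w22'); p=shot('side','s22')
im=p['frame'][100:250,180:350][:,:,::-1]; cv2.imwrite('pics/s22c.png',cv2.resize(im,None,fx=4,fy=4,interpolation=cv2.INTER_CUBIC))
E
```

```text
time: 29.15
ee_pos: [0.637, 0.0342, 0.01]
eef_rot: [0.724, 0.69, -0.001, -0.0]
ft_force: [0.7, 0.3, -0.4]
width: 0.0871
time: 29.52
ee_pos: [0.6375, 0.0343, 0.0048]
eef_rot: [0.724, 0.69, -0.0, -0.0]
ft_force: [0.5, -0.1, 0.2]
width: 0.0873
t 29.52 p [0.6375 0.0343 0.0048] yawY -2.75 z [-0.  0. -1.] F [ 0.5 -0.1  0.2] w 0.0873
```

View pics/s22c.png

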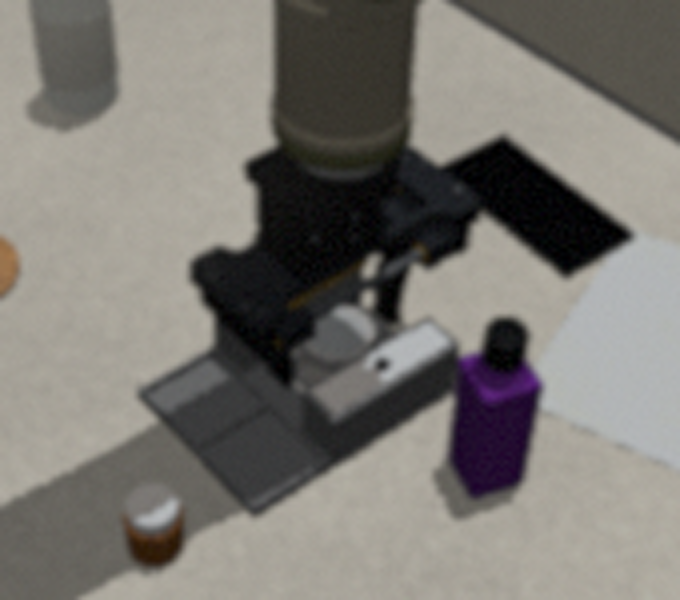

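View pics/w22.png

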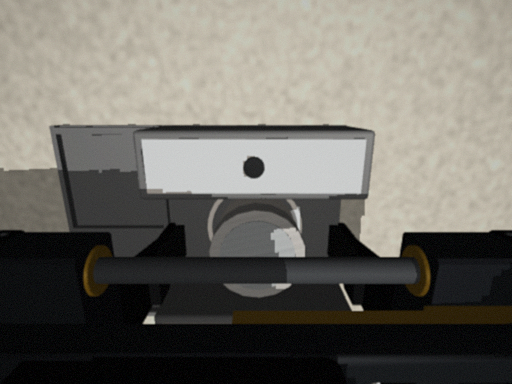

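```bash
python3 -m jog '[[0,0,0.3,0,0,0,1],[0,0,0.2,0,0,0,1],[0,0,0,0,0,0,0.6],[0,0,0,0,0,0,0.3],[0,0,0,0,0,0,0.1],[0,0,0,0,0,0,-0.2],[0,0,0,0,0,0,-0.2],[0,0,0,0,0,0,-0.2]]' 15
python3 - <<'E'
from h import *
st(); p2=shot('wrist','w23')
E
```

```text
time: 30.62
ee_pos: [0.6376, 0.0343, -0.0]
eef_rot: [0.724, 0.69, 0.0, -0.0]
ft_force: [0.3, 0.0, 0.8]
width: 0.0538
t 30.62 p [ 0.6376  0.0343 -0.    ] yawY -2.75 z [ 0.  0. -1.] F [0.3 0.  0.8] w 0.0538
```

View pics/w23.png

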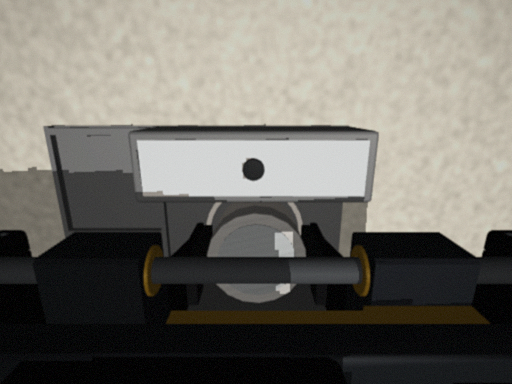

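```bash
python3 -m jog '[[0,0,0,0,0,0,-1],[0,0,-0.5,0,0,0,-1],[0,0,-1.5,0,0,0,-1],[0,0,-2,0,0,0,-1],[0,0,-2.5,0,0,0,-1],[0,0,-2.5,0,0,0,-1],[0,0,-1,0,0,0,-1],[0,0,0,0,0,0,-1]]' 25
python3 - <<'E'
from h import *
st(); p=shot('side','s24')
im=p['frame'][100:250,130:350][:,:,::-1]; cv2.imwrite('pics/s24c.png',cv2.resize(im,None,fx=3.5,fy=3.5,interpolation=cv2.INTER_CUBIC))
E
```

```text
time: 31.68
ee_pos: [0.638, 0.0344, 0.1008]
eef_rot: [0.724, 0.69, 0.001, 0.0]
ft_force: [-0.6, -0.0, -1.8]
width: 0.0535
t 31.68 p [0.638  0.0344 0.1008] yawY -2.74 z [ 0.002  0.001 -1.   ] F [-0.6 -0.  -1.8] w 0.0535
```

View pics/s24c.png

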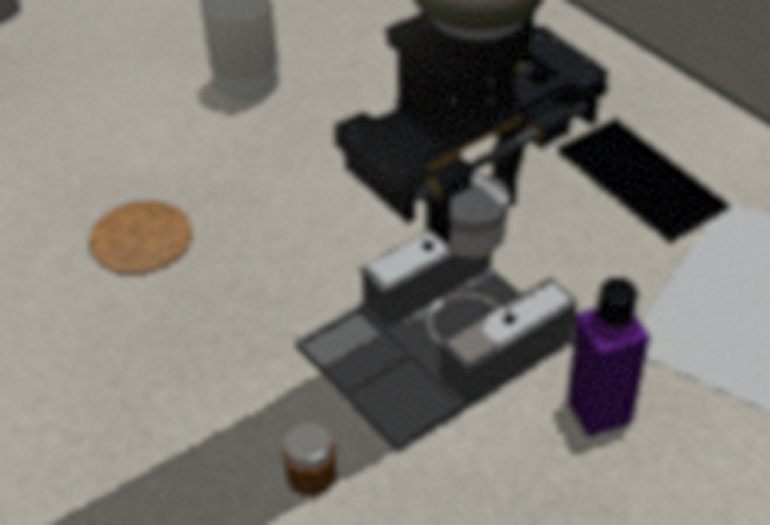

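```bash
python3 - <<'E'
from h import *
p=r.camera('side')
print(np.round(ray(p,130+467/3.5,100+320/3.5,.004),4),np.round(ray(p,130+141/3.5,100+236.5/3.5,.005),4))
E
python3 -m jog '[[1.3,-0.8,0,0,0,0,-1],[2.4,-1.5,0,0,0,0,-1],[3,-1.9,0,0,0,0,-1],[3,-1.9,0,0,0,0,-1],[3,-1.9,0,0,0,0,-1],[3,-1.9,0,0,0,0,-1],[3,-1.9,0,0,0,0,-1],[3,-1.9,0,0,0,0,-1],[2.3,-1.5,0,0,0,0,-1],[1.3,-0.8,0,0,0,0,-1],[0,0,0,0,0,0,-1],[0,0,0,0,0,0,-1]]'
python3 - <<'E'
from h import *
st(); p=shot('side','s25'); w=shot('wrist','w25'); t=shot('top','t25')
E
```

```text
[0.6374 0.0338 0.004 ] [0.4886 0.2914 0.005 ]
time: 33.28
ee_pos: [0.4905, 0.2934, 0.0999]
eef_rot: [0.724, 0.689, -0.0, 0.0]
ft_force: [0.4, 0.3, -1.1]
width: 0.0532
t 33.27 p [0.4905 0.2934 0.0999] yawY -2.83 z [ 0.    -0.001 -1.   ] F [ 0.4  0.3 -1.1] w 0.0532
```

View pics/w25.png

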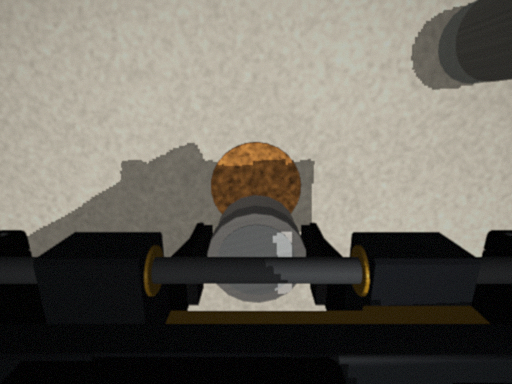

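View pics/s25.png

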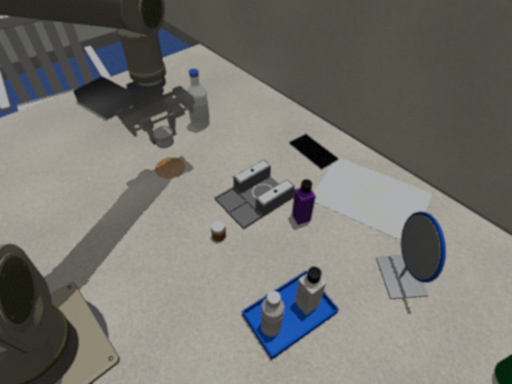

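```bash
python3 - <<'E'
from h import *
p=r.camera('wrist')
print(np.round(ray(p,256,186,.005),4),np.round(ray(p,211,186,.005),4),np.round(ray(p,256,142,.005),4),np.round(ray(p,301,186,.005),4))
t=cv2.imread('pics/top0.png'); h=cv2.cvtColor(t,cv2.COLOR_BGR2HSV); m=((h[...,1]>90)&(h[...,0]<25))[190:245,140:190]
ys,xs=np.nonzero(m); print(len(xs)); p=r.camera('top'); print(np.round(ray(p,xs.mean()+140.,ys.mean()+190.,.005),4),np.round(ray(p,(xs.max()+xs.min())/2+140.,(ys.min()+ys.max())/2+190.,.005),4))
t=cv2.imread('pics/side0.png'); h=cv2.cvtColor(t,cv2.COLOR_BGR2HSV); m=((h[...,1]>90)&(h[...,0]<25))[150:185,145:195]
ys,xs=np.nonzero(m); print(len(xs)); p=r.camera('side'); print(np.round(ray(p,xs.mean()+145.,ys.mean()+150.,.005),4))
E
```

```text
[0.49   0.2971 0.005 ] [0.4457 0.2993 0.005 ] [0.4922 0.3401 0.005 ] [0.5344 0.2949 0.005 ]
488
[0.4902 0.297  0.005 ] [0.4888 0.2983 0.005 ]
445
[0.4877 0.2939 0.005 ]
```

```bash
python3 -m jog '[[0.2,-0.1,1.5,0,0,0,-1],[0,0,2,0,0,0,-1],[0,0,2,0,0,0,-1],[0,0,2,0,0,0,-1],[0,0,1.3,0,0,0,-1],[0,0,0.5,0,0,0,-1],[0,0,0.2,0,0,0,-1],[0,0,0.2,0,0,0,-1],[0,0,0,0,0,0,-1]]'
python3 -m jog '[[0,0,0.15,0,0,0,-1],[0,0,0,0,0,0,-1]]'
python3 - <<'E'
from h import *
st()
E
```

```text
time: 34.7
ee_pos: [0.4892, 0.2969, 0.0033]
eef_rot: [0.724, 0.69, 0.0, -0.0]
ft_force: [0.2, 0.4, -1.5]
width: 0.0533
time: 34.95
ee_pos: [0.489, 0.2967, 0.0015]
eef_rot: [0.724, 0.69, 0.0, -0.0]
ft_force: [-0.3, -0.4, -1.5]
width: 0.0532
t 34.95 p [0.489  0.2967 0.0015] yawY -2.75 z [-0.  0. -1.] F [-0.3 -0.4 -1.5] w 0.0532
```

```bash
python3 -m jog '[[-0.1,0,0.1,0,0,0,-1],[0,0,0,0,0,0,-1],[0,0,0,0,0,0,0.25],[0,0,0,0,0,0,0.4],[0,0,0,0,0,0,0.7],[0,0,0,0,0,0,0.9],[0,0,-1,0,0,0,1],[0,0,-2,0,0,0,1],[0,0,-3,0,0,0,1],[0,0,-3,0,0,0,1],[0,0,-3,0,0,0,1],[0,0,-2,0,0,0,1],[0,0,0,0,0,0,1]]'
python3 - <<'E'
from h import *
st(); p=shot('wrist','w26')
E
```

```text
time: 36.58
ee_pos: [0.4901, 0.2963, 0.1432]
eef_rot: [0.724, 0.69, 0.002, -0.0]
ft_force: [-0.4, 0.5, -0.7]
width: 0.0869
t 36.58 p [0.4901 0.2963 0.1432] yawY -2.76 z [ 0.003  0.003 -1.   ] F [-0.4  0.5 -0.7] w 0.0869
```

View pics/w26.png

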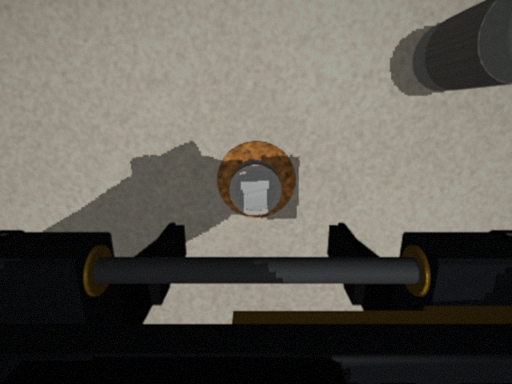

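```bash
python3 - <<'E'
from h import *
p=r.camera('wrist'); im=p['frame'][130:230,200:310][:,:,::-1]; cv2.imwrite('pics/w27.png',cv2.resize(im,None,fx=6,fy=6,interpolation=cv2.INTER_CUBIC))
print(np.round(ray(p,256,191,.043),4),np.round(ray(p,256,179.5,.005),4))
E
```

```text
[0.4887 0.2936 0.043 ] [0.4888 0.2965 0.005 ]
```

View pics/w27.png

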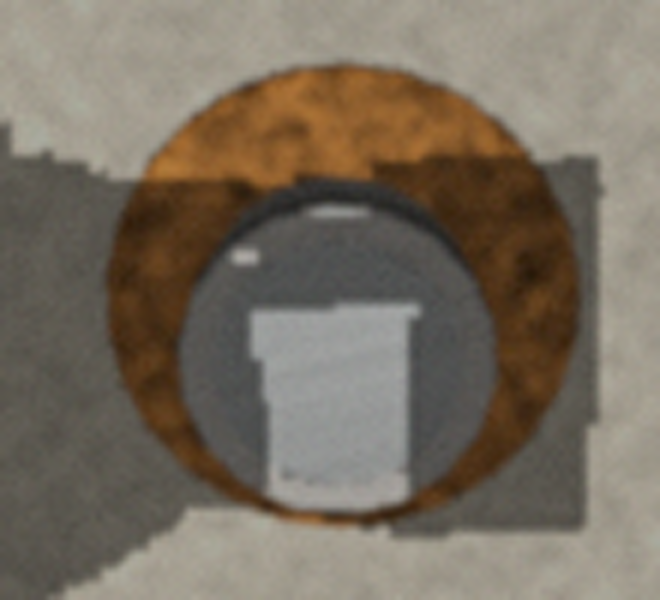

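```bash
python3 -m jog '[[-1.5,-0.15,0,0,0,0,0.6],[-2.5,-0.22,0,0,0,0,0.4],[-3.1,-0.27,0,0,0,0,0.4],[-3.1,-0.27,0,0,0,0,0.4],[-3.1,-0.27,0,0,0,0,0.4],[-3.1,-0.27,0,0,0,0,0.4],[-3.1,-0.27,0,0,0,0,0.4],[-3.1,-0.27,0,0,0,0,0.4],[-3.1,-0.27,0,0,0,0,0.4],[-2.5,-0.25,0,0,0,0,0.4],[-1.7,-0.15,0,0,0,0,0.4],[0,0,0,0,0,0,0.4],[0,0,0,0,0,0,0.4]]'
python3 - <<'E'
from h import *
st(); p=shot('wrist','w28')
im=p['frame'][100:240,150:320][:,:,::-1]; cv2.imwrite('pics/w28c.png',cv2.resize(im,None,fx=4,fy=4,interpolation=cv2.INTER_CUBIC))
E
```

```text
time: 38.3
ee_pos: [0.4481, -0.0009, 0.1404]
eef_rot: [0.724, 0.69, 0.0, -0.0]
ft_force: [0.6, 1.4, -0.1]
width: 0.0609
t 38.3 p [ 0.4481 -0.0009  0.1404] yawY -2.69 z [ 0.  0. -1.] F [ 0.6  1.4 -0.1] w 0.0609
```

View pics/w28c.png

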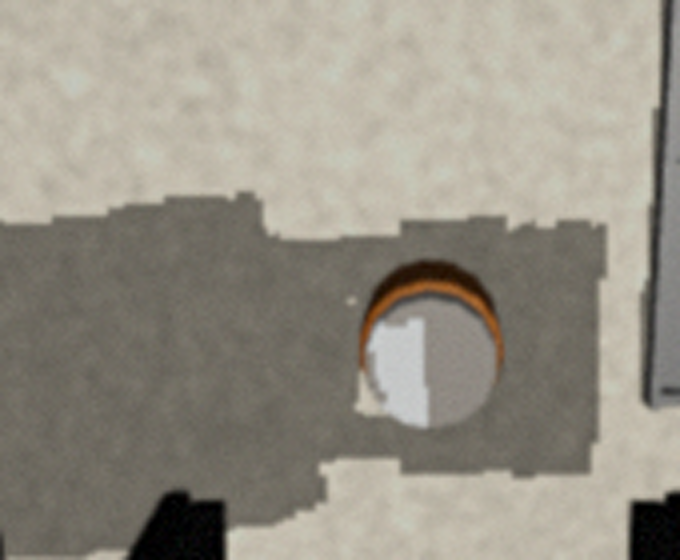

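```bash
python3 - <<'E'
from h import *
p=r.camera('wrist')
print(np.round(ray(p,150+433/4,100+362/4,.044),4))
E
```

```text
[ 0.4496 -0.0022  0.044 ]
```

```bash
python3 -m jog '[[-0.1,0.2,2,0,0,0,0.4],[0,0,3,0,0,0,0.4],[0,0,3,0,0,0,0.4],[0,0,3,0,0,0,0.4],[0,0,1.6,0,0,0,0.4],[0,0,0,0,0,0,0.4]]'
python3 -m jog '[[0,0,0.6,0,0,0,0.4],[0,0,0.5,0,0,0,0.4],[0,0,0.4,0,0,0,0.4],[0,0,0.3,0,0,0,0.4],[0,0,0,0,0,0,0.4]]'
python3 - <<'E'
from h import *
st(); p=shot('wrist','w29'); p=shot('side','s29')
im=p['frame'][150:280,150:320][:,:,::-1]; cv2.imwrite('pics/s29c.png',cv2.resize(im,None,fx=4,fy=4,interpolation=cv2.INTER_CUBIC))
E
```

```text
time: 39.15
ee_pos: [0.4491, -0.0026, 0.0135]
eef_rot: [0.724, 0.69, -0.001, -0.0]
ft_force: [-0.4, -0.8, 0.6]
width: 0.0607
time: 39.78
ee_pos: [0.4499, -0.0029, -0.0037]
eef_rot: [0.724, 0.69, -0.0, -0.0]
ft_force: [0.1, 0.2, 0.3]
width: 0.0609
t 39.77 p [ 0.4499 -0.0029 -0.0037] yawY -2.76 z [-0. -0. -1.] F [0.1 0.2 0.3] w 0.0609
```

View pics/s29c.png

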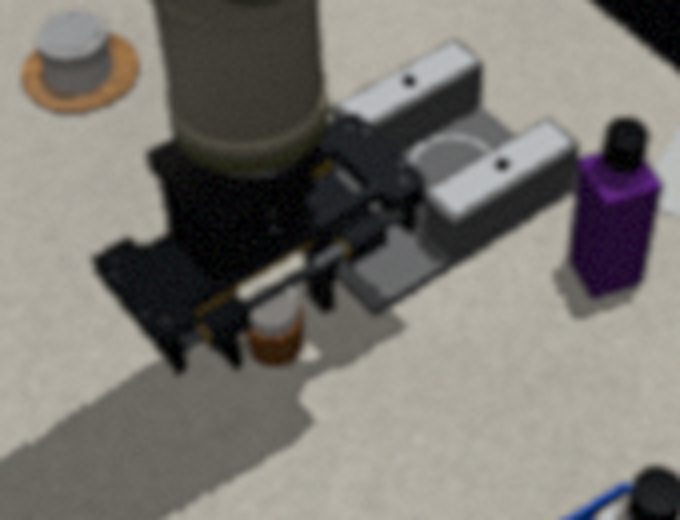

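View pics/w29.png

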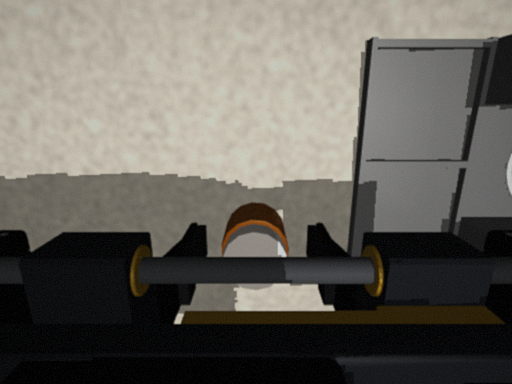

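```bash
python3 -m jog '[[0,0,0.1,0,0,0,0.2],[0,0,0,0,0,0,0],[0,0,0,0,0,0,-0.2],[0,0,0,0,0,0,-0.6],[0,0,0,0,0,0,-0.6],[0,0,0,0,0,0,-0.6]]' 15
python3 - <<'E'
from h import *
st(); p=shot('wrist','w30')
E
```

```text
time: 40.62
ee_pos: [0.45, -0.0028, -0.0046]
eef_rot: [0.724, 0.69, 0.0, -0.0]
ft_force: [0.5, 0.5, 0.5]
width: 0.0373
t 40.62 p [ 0.45   -0.0028 -0.0046] yawY -2.76 z [-0.  0. -1.] F [0.5 0.5 0.5] w 0.0373
```

View pics/w30.png

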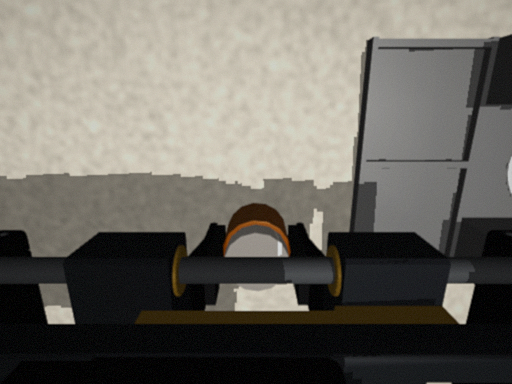

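```bash
python3 -m jog '[[0,0,0,0,0,0,-1],[0,0,-0.5,0,0,0,-1],[0,0,-1.5,0,0,0,-1],[0,0,-2.5,0,0,0,-1],[0,0,-2.5,0,0,0,-1],[0,0,-2,0,0,0,-1],[0,0,-1,0,0,0,-1],[0.3,1,0,0,0,0,-1],[0.6,2.3,0,0,0,0,-1],[0.7,3,0,0,0,0,-1],[0.7,3,0,0,0,0,-1],[0.7,3,0,0,0,0,-1],[0.7,3,0,0,0,0,-1],[0.6,2.2,0,0,0,0,-1],[0.3,1,0,0,0,0,-1],[0,0,0,0,0,0,-1],[0,0,0,0,0,0,-1]]' 20
python3 - <<'E'
from h import *
st(); p=shot('wrist','w31');p=shot('side','s31')
im=p['frame'][100:250,180:350][:,:,::-1]; cv2.imwrite('pics/s31c.png',cv2.resize(im,None,fx=4,fy=4,interpolation=cv2.INTER_CUBIC))
E
```

```text
time: 42.8
ee_pos: [0.6363, 0.0339, 0.0952]
eef_rot: [0.724, 0.69, -0.0, -0.0]
ft_force: [-0.4, -0.7, -0.3]
width: 0.0375
t 42.8 p [0.6363 0.0339 0.0952] yawY -2.78 z [-0.001  0.    -1.   ] F [-0.4 -0.7 -0.3] w 0.0375
```

View pics/w31.png

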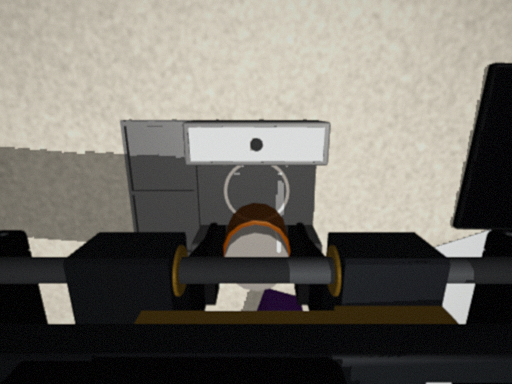

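View pics/s31c.png

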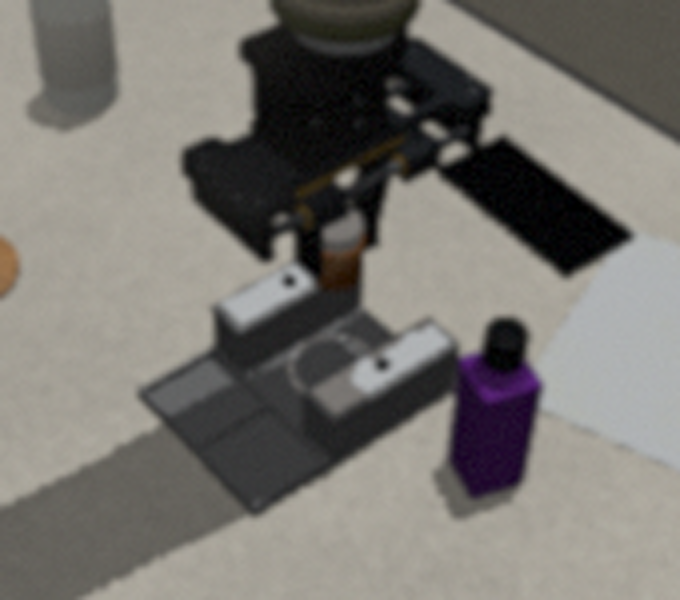

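```bash
python3 - <<'E'
from h import *
p=r.camera('wrist')
print('ring',np.round(ray(p,256,190.5,.004),4),'L',np.round(ray(p,223,190,.004),4),'R',np.round(ray(p,289,190,.004),4),'top',np.round(ray(p,256,160.5,.004),4))
print('lid',np.round(ray(p,256.5,256,.1438),4), 'lidL/R',np.round(ray(p,223,256,.1438),4),np.round(ray(p,290,256,.1438),4))
im=p['frame'][130:300,170:340][:,:,::-1]; cv2.imwrite('pics/w32.png',cv2.resize(im,None,fx=3.5,fy=3.5,interpolation=cv2.INTER_CUBIC))
E
```

```text
ring [0.6358 0.0342 0.004 ] L [0.6035 0.0362 0.004 ] R [0.668  0.0332 0.004 ] top [0.6372 0.0638 0.004 ]
lid [0.6364 0.0382 0.1438] lidL/R [0.6192 0.039  0.1438] [0.6535 0.0374 0.1438]
```

View pics/w32.png

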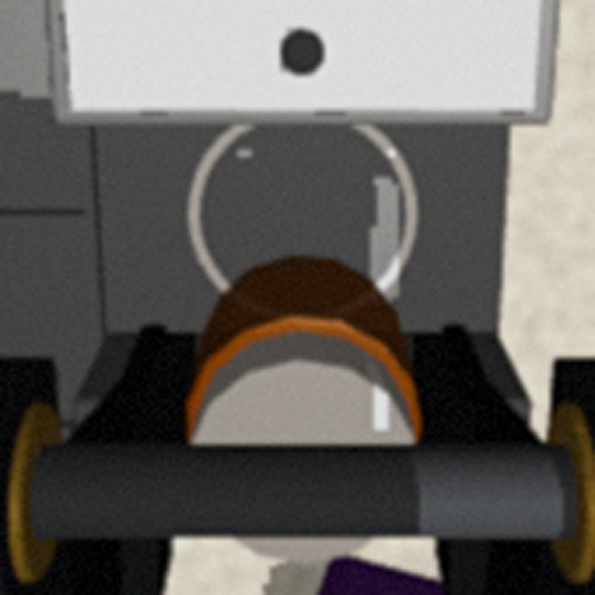

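```bash
python3 -m jog '[[-0.1,0.1,1.5,0,0,0,-1],[0,0,2,0,0,0,-1],[0,0,2,0,0,0,-1],[0,0,2,0,0,0,-1],[0,0,1.2,0,0,0,-1],[0,0,0.5,0,0,0,-1],[0,0,0.1,0,0,0,-1],[0,0,0,0,0,0,-1]]'
python3 -m jog '[[0,0,0.15,0,0,0,-1],[0,0,0,0,0,0,-1]]'
python3 - <<'E'
from h import *
st(); shot('wrist','w33')
E
```

```text
time: 43.95
ee_pos: [0.6384, 0.0332, 0.003]
eef_rot: [0.724, 0.69, 0.0, 0.0]
ft_force: [0.0, -1.0, 0.1]
width: 0.0374
time: 44.2
ee_pos: [0.638, 0.0333, 0.0011]
eef_rot: [0.724, 0.69, 0.0, 0.0]
ft_force: [-0.6, 0.3, -1.3]
width: 0.0372
t 44.2 p [0.638  0.0333 0.0011] yawY -2.75 z [ 0.  0. -1.] F [-0.6  0.3 -1.3] w 0.0372
```

View pics/w33.png

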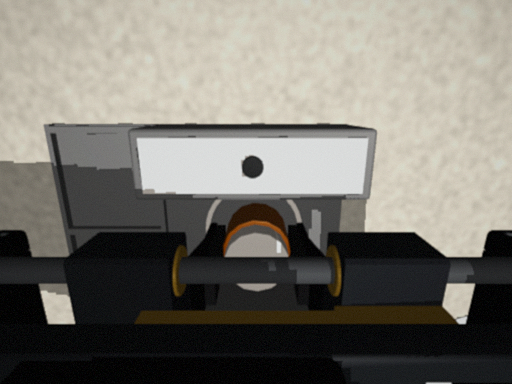

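```bash
python3 -m jog '[[0,-0.12,0.12,0,0,0,-1],[0,0,0.04,0,0,0,-1],[0,0,0,0,0,0,-0.1],[0,0,0,0,0,0,0.1],[0,0,0,0,0,0,0.3],[0,0,0,0,0,0,0.4],[0,0,-1,0,0,0,0.4],[0,0,-2,0,0,0,0.4],[0,0,-3,0,0,0,0.4],[0,0,-3,0,0,0,0.4],[0,0,-3,0,0,0,0.4],[0,0,-3,0,0,0,0.4],[0,0,-3,0,0,0,0.4],[0,0,0,0,0,0,0.4]]'
python3 - <<'E'
from h import *
st(); p=shot('wrist','w34')
im=p['frame'][100:240,150:320][:,:,::-1]; cv2.imwrite('pics/w34c.png',cv2.resize(im,None,fx=4,fy=4,interpolation=cv2.INTER_CUBIC))
print(np.round(r.read_state()['joint_positions'],2))
E
```

```text
time: 46.0
ee_pos: [0.6382, 0.0328, 0.1833]
eef_rot: [0.724, 0.69, 0.002, 0.001]
ft_force: [0.2, -0.2, 0.8]
width: 0.0611
t 46.0 p [0.6382 0.0328 0.1833] yawY -2.78 z [ 0.005  0.001 -1.   ] F [ 0.2 -0.2  0.8] w 0.0611
[-0.71  0.46  0.81  1.49 -0.34  1.33  0.07]
```

View pics/w34c.png

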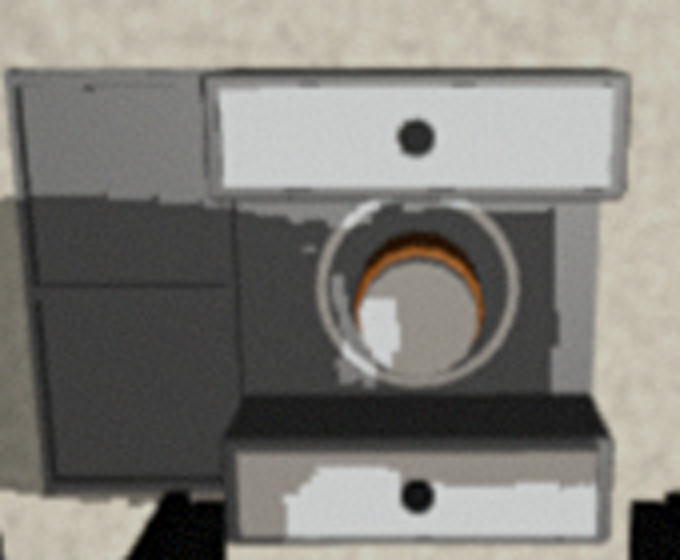

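```bash
python3 -m jog '[[0,0,-0.4,0,0,0.164,0.4],[0,0,-0.4,0,0,0.164,0.4],[0,0,-0.4,0,0,0.164,0.4],[0,0,-0.4,0,0,0.164,0.4],[0,0,-0.4,0,0,0.164,0.4],[0,0,-0.4,0,0,0.164,0.4],[0,0,-0.4,0,0,0.164,0.4],[0,0,-0.4,0,0,0.164,0.4],[0,0,0,0,0,0.164,0.4],[0,0,0,0,0,0.166,0.4],[0,0,0,0,0,0,0.4]]'
python3 - <<'E'
from h import *
st()
E
```

```text
time: 47.42
ee_pos: [0.6364, 0.0333, 0.2108]
eef_rot: [0.998, -0.059, -0.0, 0.0]
ft_force: [0.5, 0.8, 0.1]
width: 0.0612
t 47.42 p [0.6364 0.0333 0.2108] yawY -96.78 z [-0.001 -0.001 -1.   ] F [0.5 0.8 0.1] w 0.0612
```

```bash
python3 -m jog '[[-0.45,1.3,0,0,0,0,0.4],[-0.8,2.3,0,0,0,0,0.4],[-0.96,2.8,0,0,0,0,0.4],[-0.96,2.8,0,0,0,0,0.4],[-0.96,2.8,0,0,0,0,0.4],[-0.96,2.8,0,0,0,0,0.4],[-0.96,2.8,0,0,0,0,0.4],[-0.96,2.8,0,0,0,0,0.4],[-0.96,2.8,0,0,0,0,0.4],[-0.96,2.8,0,0,0,0,0.4],[-0.96,2.8,0,0,0,0,0.4],[-0.83,2.4,0,0,0,0,0.4],[-0.5,1.4,0,0,0,0,0.4],[0,0,0,0,0,0,0.4],[0,0,0,0,0,0,0.4]]'
python3 - <<'E'
from h import *
st(); p=shot('wrist','w35')
E
```

```text
time: 49.3
ee_pos: [0.4871, -0.2762, 0.2112]
eef_rot: [0.998, -0.059, -0.0, -0.0]
ft_force: [0.9, -0.6, -0.8]
width: 0.0611
t 49.3 p [ 0.4871 -0.2762  0.2112] yawY -96.76 z [-0.  0. -1.] F [ 0.9 -0.6 -0.8] w 0.0611
```

View pics/w35.png

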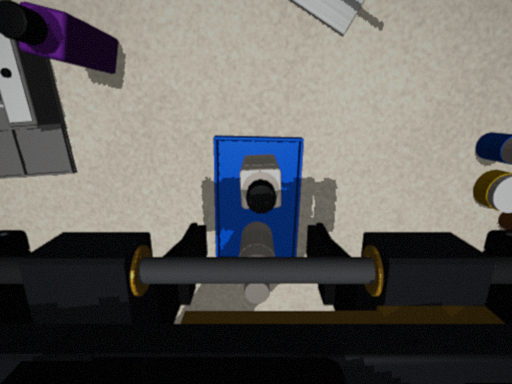

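```bash
python3 - <<'E'
from h import *
p=r.camera('wrist'); print(np.round(ray(p,260.5,196,.144),4))
E
python3 -m jog '[[0,0.05,2,0,0,0,0.4],[0,0,3,0,0,0,0.4],[0,0,3,0,0,0,0.4],[0,0,2,0,0,0,0.4],[0,0,0.9,0,0,0,0.4],[0,0,0.5,0,0,0,0.3],[0,0,0,0,0,0,0.2],[0,0,0,0,0,0,0]]' 12
python3 - <<'E'
from h import *
st(); p=shot('wrist','w36')
E
```

```text
[ 0.4879 -0.2798  0.144 ]
time: 50.4
ee_pos: [0.4869, -0.2778, 0.0979]
eef_rot: [0.998, -0.06, 0.0, 0.0]
ft_force: [0.3, 0.4, -0.8]
width: 0.0484
t 50.4 p [ 0.4869 -0.2778  0.0979] yawY -96.83 z [ 0.001 -0.    -1.   ] F [ 0.3  0.4 -0.8] w 0.0484
```

View pics/w36.png

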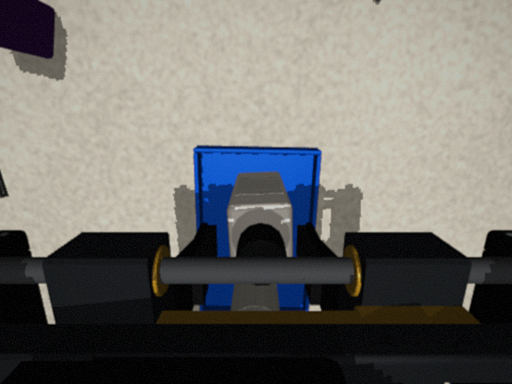

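Good alignment. I'll close on the cap and lift.

```bash
python3 -m jog '[[0,0.1,0,0,0,0,-0.1],[0,0,0,0,0,0,-1],[0,0,0,0,0,0,-1],[0,0,0,0,0,0,-1],[0,0,0,0,0,0,-1],[0,0,0,0,0,0,-1]]' 15
python3 - <<'E'
from h import *
st()
E
python3 -m jog '[[0,0,0,0,0,0,-1],[0,0,0,0,0,0,-1],[0,0,-0.5,0,0,0,-1],[0,0,-1.5,0,0,0,-1],[0,0,-2,0,0,0,-1],[0,0,-2,0,0,0,-1],[0,0,-1,0,0,0,-1],[0,0,0,0,0,0,-1]]' 30
python3 - <<'E'
from h import *
st(); p=shot('side','s37')
im=p['frame'][150:380,180:400][:,:,::-1]; cv2.imwrite('pics/s37c.png',cv2.resize(im,None,fx=2.6,fy=2.6,interpolation=cv2.INTER_CUBIC))
E
```

```text
time: 51.2
ee_pos: [0.4864, -0.2787, 0.0974]
eef_rot: [0.998, -0.06, 0.0, 0.0]
ft_force: [-0.8, -0.7, 1.1]
width: 0.0272
t 51.2 p [ 0.4864 -0.2787  0.0974] yawY -96.83 z [ 0. -0. -1.] F [-0.8 -0.7  1.1] w 0.0272
time: 52.2
ee_pos: [0.4868, -0.2786, 0.1681]
eef_rot: [0.998, -0.059, 0.001, -0.0]
ft_force: [0.3, 0.7, -3.0]
width: 0.0273
t 52.2 p [ 0.4868 -0.2786  0.1681] yawY -96.81 z [ 0.001 -0.    -1.   ] F [ 0.3  0.7 -3. ] w 0.0273
```

View pics/s37c.png

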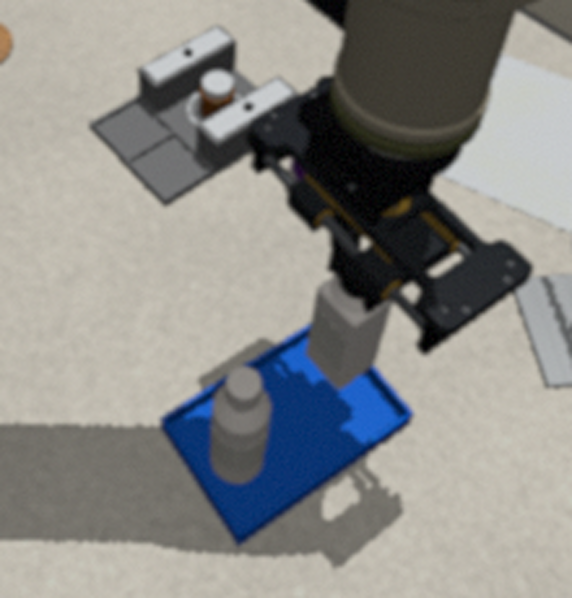

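```bash
python3 -m jog '[[0.1,-1.4,0,0,0,0,-1],[0.2,-2.4,0,0,0,0,-1],[0.27,-3.2,0,0,0,0,-1],[0.27,-3.2,0,0,0,0,-1],[0.27,-3.2,0,0,0,0,-1],[0.27,-3.2,0,0,0,0,-1],[0.27,-3.2,0,0,0,0,-1],[0.27,-3.2,0,0,0,0,-1],[0.27,-3.2,0,0,0,0,-1],[0.16,-1.8,0,0,0,0,-1],[0.1,-1,0,0,0,0,-1],[0,0,0,0,0,0,-1],[0,0,0,0,0,0,-1]]'
python3 - <<'E'
from h import *
st(); p=shot('side','s38'); w=shot('wrist','w38')
im=p['frame'][100:250,170:340][:,:,::-1]; cv2.imwrite('pics/s38c.png',cv2.resize(im,None,fx=4,fy=4,interpolation=cv2.INTER_CUBIC))
E
```

```text
time: 53.88
ee_pos: [0.545, 0.0051, 0.1674]
eef_rot: [0.998, -0.06, -0.0, 0.0]
ft_force: [-0.4, -0.0, -2.2]
width: 0.0272
t 53.88 p [0.545  0.0051 0.1674] yawY -96.93 z [-0. -0. -1.] F [-0.4 -0.  -2.2] w 0.0272
```

View pics/s38c.png

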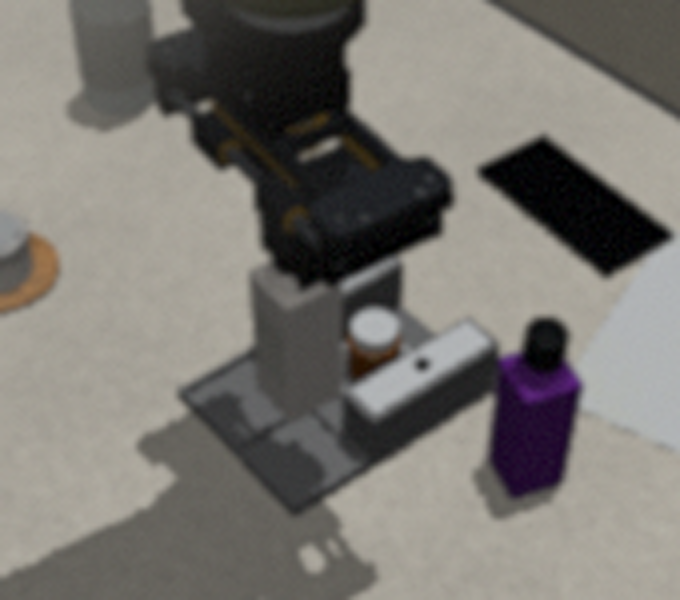

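View pics/w38.png

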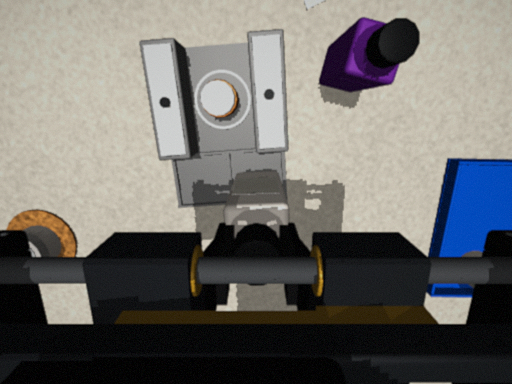

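```bash
python3 -m jog '[[0,0,1.5,0,0,0,-1],[0,0,1.8,0,0,0,-1],[0,0,1.5,0,0,0,-1],[0,0,1.1,0,0,0,-1],[0,0,0.6,0,0,0,-1],[0,0,0.2,0,0,0,-1],[0,0,0.1,0,0,0,-1],[0,0,0,0,0,0,-1]]'
python3 - <<'E'
from h import *
st(); p=shot('side','s39')
im=p['frame'][100:250,170:340][:,:,::-1]; cv2.imwrite('pics/s39c.png',cv2.resize(im,None,fx=4,fy=4,interpolation=cv2.INTER_CUBIC))
E
```

```text
time: 54.98
ee_pos: [0.5454, 0.0066, 0.0996]
eef_rot: [0.998, -0.06, 0.0, -0.0]
ft_force: [-0.3, 0.1, -1.9]
width: 0.0273
t 54.98 p [0.5454 0.0066 0.0996] yawY -96.82 z [ 0.  0. -1.] F [-0.3  0.1 -1.9] w 0.0273
```

View pics/s39c.png

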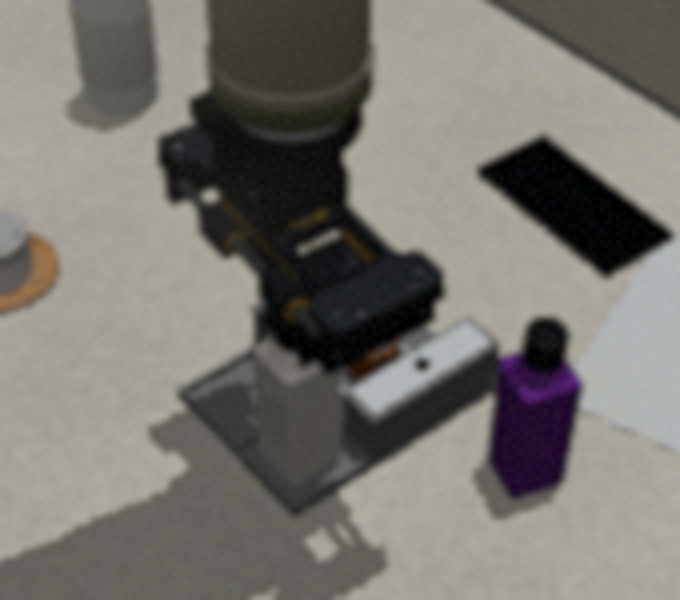

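```bash
python3 -m jog '[[0,0,0.12,0,0,0,-1],[0,0,0.08,0,0,0,-1],[0,0,0,0,0,0,-1]]'
python3 -m jog '[[0,0,0,0,0,0,-0.35],[0,0,0,0,0,0,-0.2],[0,0,0,0,0,0,0],[0,0,0,0,0,0,0.2],[0,0,-1,0,0,0,0.2],[0,0,-2,0,0,0,0.3],[0,0,-3,0,0,0,0.3],[0,0,-3,0,0,0,0.3],[0,0,-3,0,0,0,0.3],[0,0,0,0,0,0,0.3]]'
python3 - <<'E'
from h import *
st(); p=shot('wrist','w40')
im=p['frame'][60:260,150:350][:,:,::-1]; cv2.imwrite('pics/w40c.png',cv2.resize(im,None,fx=3,fy=3,interpolation=cv2.INTER_CUBIC))
E
```

```text
time: 55.4
ee_pos: [0.5452, 0.0065, 0.0974]
eef_rot: [0.998, -0.06, 0.0, -0.0]
ft_force: [-0.6, -0.3, -2.1]
width: 0.0272
time: 56.65
ee_pos: [0.5466, 0.0062, 0.2204]
eef_rot: [0.998, -0.06, 0.002, -0.001]
ft_force: [-0.0, -0.9, -0.4]
width: 0.0567
t 56.65 p [0.5466 0.0062 0.2204] yawY -96.84 z [ 0.004  0.001 -1.   ] F [-0.  -0.9 -0.4] w 0.0567
```

View pics/w40c.png

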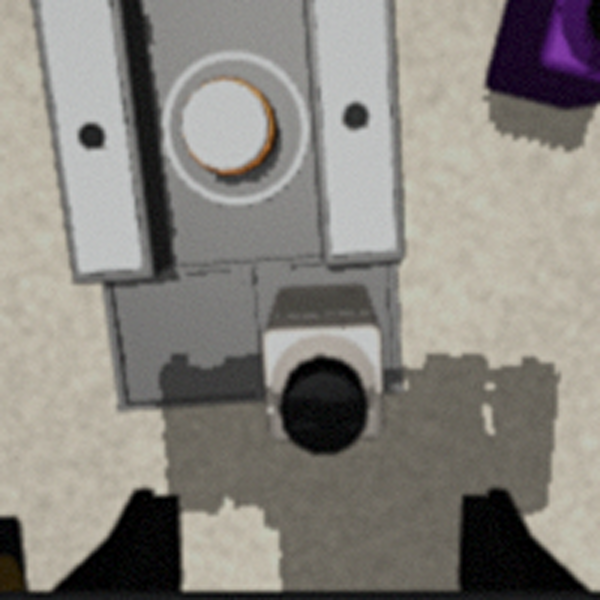

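```bash
python3 -m jog '[[0,0,0,0,0,-0.164,0.4],[0,0,0,0,0,-0.164,0.4],[0,0,0,0,0,-0.164,0.4],[0,0,0,0,0,-0.164,0.4],[0,0,0,0,0,-0.164,0.4],[0,0,0,0,0,-0.164,0.4],[0,0,0,0,0,-0.164,0.4],[0,0,0,0,0,-0.164,0.4],[0,0,0,0,0,-0.164,0.4],[0,0,0,0,0,-0.166,0.4]]'
python3 -m jog '[[-1.3,-0.65,0,0,0,0,0.3],[-2.4,-1.2,0,0,0,0,0.3],[-3,-1.54,0,0,0,0,0.3],[-3,-1.54,0,0,0,0,0.3],[-3,-1.54,0,0,0,0,0.3],[-3,-1.54,0,0,0,0,0.3],[-3,-1.54,0,0,0,0,0.3],[-3,-1.54,0,0,0,0,0.3],[-3,-1.54,0,0,0,0,0.3],[-2.2,-1.1,0,0,0,0,0.3],[-1,-0.5,0,0,0,0,0.3],[0,0,0,0,0,0,0.3],[0,0,0,0,0,0,0.3]]'
python3 - <<'E'
from h import *
st(); p=shot('wrist','w41')
im=p['frame'][90:260,150:350][:,:,::-1]; cv2.imwrite('pics/w41c.png',cv2.resize(im,None,fx=3,fy=3,interpolation=cv2.INTER_CUBIC))
E
```

```text
time: 57.95
ee_pos: [0.5447, 0.0063, 0.2168]
eef_rot: [0.722, 0.692, -0.0, -0.0]
ft_force: [0.2, -0.6, 0.3]
width: 0.0611
time: 59.58
ee_pos: [0.39, -0.2645, 0.2172]
eef_rot: [0.724, 0.69, -0.0, -0.0]
ft_force: [0.2, 1.2, -0.1]
width: 0.0564
t 59.58 p [ 0.39   -0.2645  0.2172] yawY -2.72 z [-0.  0. -1.] F [ 0.2  1.2 -0.1] w 0.0564
```

View pics/w41c.png

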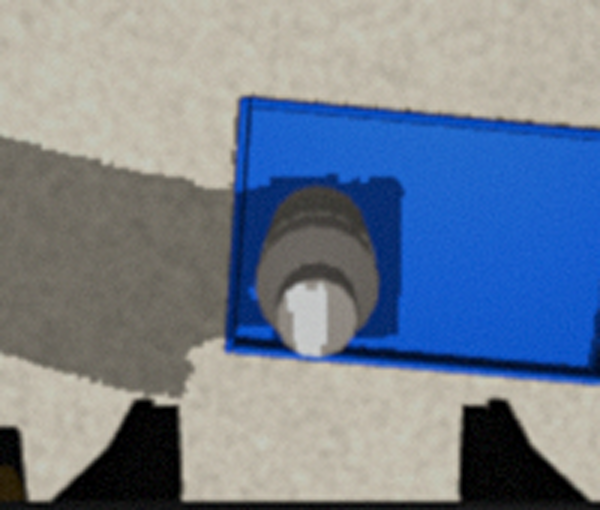

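```bash
python3 - <<'E'
from h import *
p=r.camera('wrist'); print(np.round(ray(p,255.3,195.3,.144),4))
E
python3 -m jog '[[-0.1,0,2,0,0,0,0.3],[0,0,3,0,0,0,0.3],[0,0,3,0,0,0,0.3],[0,0,2,0,0,0,0.3],[0,0,1.2,0,0,0,0.3],[0,0,0.6,0,0,0,0.2],[0,0,0,0,0,0,0],[0,0,0,0,0,0,-0.2],[0,0,0,0,0,0,-1],[0,0,0,0,0,0,-1],[0,0,0,0,0,0,-1],[0,0,0,0,0,0,-1],[0,0,0,0,0,0,-1]]' 15
python3 - <<'E'
from h import *
st(); p=shot('wrist','w42')
E
```

```text
[ 0.3888 -0.2639  0.144 ]
time: 61.3
ee_pos: [0.3898, -0.2665, 0.0995]
eef_rot: [0.724, 0.69, 0.0, 0.0]
ft_force: [-1.1, 0.3, 6.1]
width: 0.0256
t 61.3 p [ 0.3898 -0.2665  0.0995] yawY -2.75 z [ 0. -0. -1.] F [-1.1  0.3  6.1] w 0.0256
```

View pics/w42.png

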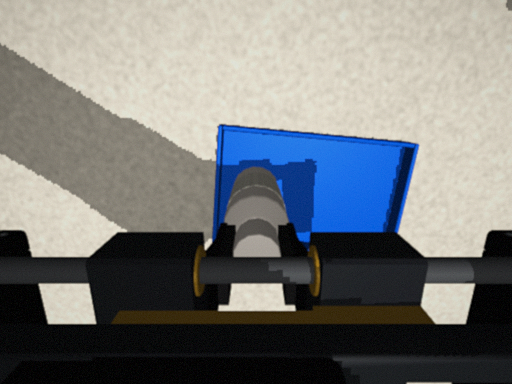

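```bash
python3 -m jog '[[0,0,0,0,0,0,-1],[0,0,-0.5,0,0,0,-1],[0,0,-1.5,0,0,0,-1],[0,0,-2,0,0,0,-1],[0,0,-2,0,0,0,-1],[0,0,-1,0,0,0,-1],[0,0,0,0,0,0,-1]]' 30
python3 -m jog '[[1.4,0.1,0,0,0,0,-1],[2.4,0.16,0,0,0,0,-1],[3.1,0.22,0,0,0,0,-1],[3.1,0.22,0,0,0,0,-1],[3.1,0.22,0,0,0,0,-1],[3.1,0.22,0,0,0,0,-1],[3.1,0.22,0,0,0,0,-1],[3.1,0.22,0,0,0,0,-1],[3.1,0.22,0,0,0,0,-1],[3.1,0.22,0,0,0,0,-1],[2.9,0.2,0,0,0,0,-1],[1.6,0.12,0,0,0,0,-1],[0.8,0.05,0,0,0,0,-1],[0,0,0,0,0,0,-1],[0,0,0,0,0,0,-1]]'
python3 - <<'E'
from h import *
st(); p=shot('wrist','w43'); p=shot('side','s43')
im=p['frame'][100:280,150:350][:,:,::-1]; cv2.imwrite('pics/s43c.png',cv2.resize(im,None,fx=3.3,fy=3.3,interpolation=cv2.INTER_CUBIC))
E
```

```text
time: 62.22
ee_pos: [0.39, -0.2661, 0.1695]
eef_rot: [0.724, 0.69, 0.001, 0.0]
ft_force: [-0.5, 0.2, -1.3]
width: 0.0253
time: 64.1
ee_pos: [0.4298, 0.0702, 0.1693]
eef_rot: [0.724, 0.689, -0.0, -0.0]
ft_force: [-0.5, 0.7, -1.8]
width: 0.0255
t 64.1 p [0.4298 0.0702 0.1693] yawY -2.82 z [-0.  0. -1.] F [-0.5  0.7 -1.8] w 0.0255
```

View pics/s43c.png

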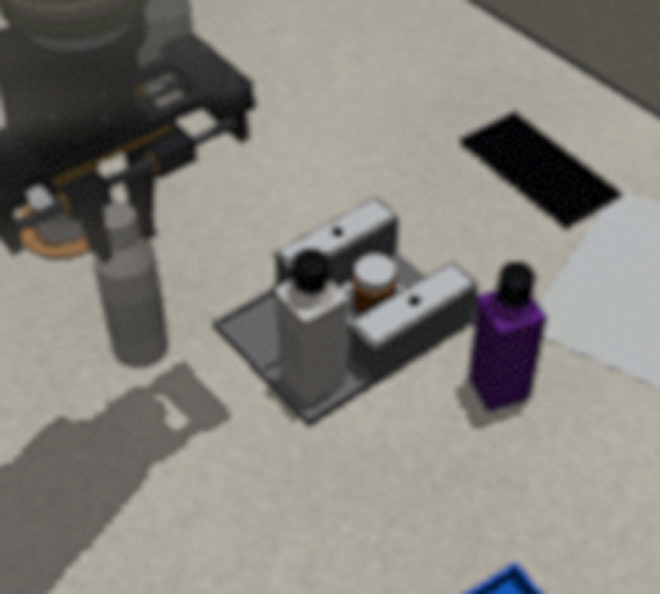

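```bash
python3 - <<'E'
from h import *
p=r.camera('side')
for z in(.075,.215): u,v=proj(p,[.4298,.0702,z]); print((u-150)*3.3,(v-100)*3.3)
E
```

```text
142.86764201391284 346.0544525111919
117.39707880449185 213.4823937721954
```

```bash
python3 -m jog '[[0,0.8,0,0,0,0,-1],[0.1,1.6,0,0,0,0,-1],[0.1,2.3,0,0,0,0,-1],[0.1,2.3,0,0,0,0,-1],[0.1,2.3,0,0,0,0,-1],[0.1,1.6,0,0,0,0,-1],[0.1,0.9,0,0,0,0,-1],[0,0,0,0,0,0,-1],[0,0,0,0,0,0,-1]]'
python3 - <<'E'
from h import *
st(); p=shot('wrist','w44'); p=shot('side','s44')
im=p['frame'][100:250,170:340][:,:,::-1]; cv2.imwrite('pics/s44c.png',cv2.resize(im,None,fx=4,fy=4,interpolation=cv2.INTER_CUBIC))
E
```

```text
time: 65.38
ee_pos: [0.5475, 0.0713, 0.1693]
eef_rot: [0.724, 0.69, -0.0, -0.0]
ft_force: [-0.4, 0.7, -1.2]
width: 0.0253
t 65.38 p [0.5475 0.0713 0.1693] yawY -2.75 z [-0.  0. -1.] F [-0.4  0.7 -1.2] w 0.0253
```

View pics/s44c.png

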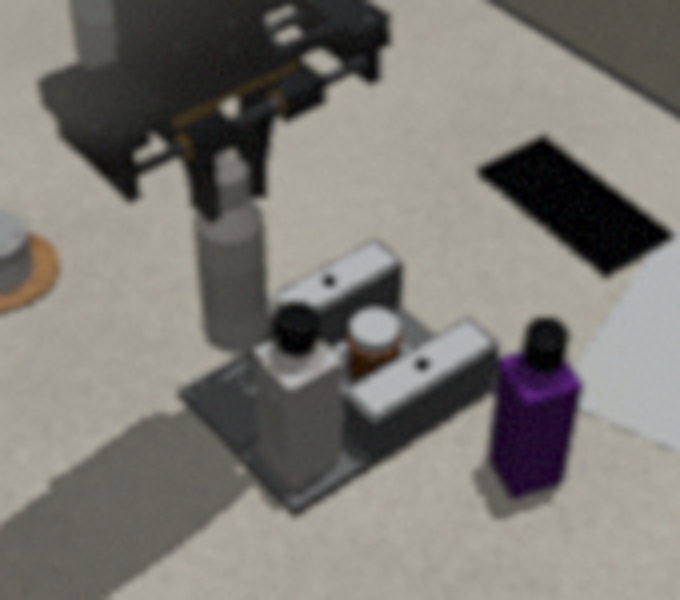

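View pics/w44.png

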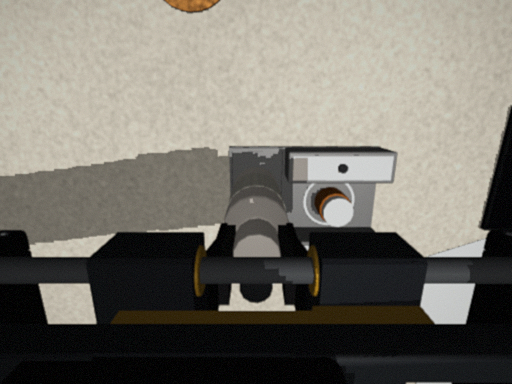

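```bash
python3 -m jog '[[0,0,1.5,0,0,0,-1],[0,0,1.8,0,0,0,-1],[0,0,1.5,0,0,0,-1],[0,0,1.1,0,0,0,-1],[0,0,0.6,0,0,0,-1],[0,0,0.2,0,0,0,-1],[0,0,0,0,0,0,-1]]'
python3 - <<'E'
from h import *
st(); p=shot('wrist','w45'); p=shot('side','s45')
im=p['frame'][100:250,170:340][:,:,::-1]; cv2.imwrite('pics/s45c.png',cv2.resize(im,None,fx=4,fy=4,interpolation=cv2.INTER_CUBIC))
E
```

```text
time: 66.35
ee_pos: [0.5481, 0.0714, 0.1026]
eef_rot: [0.724, 0.69, 0.0, 0.0]
ft_force: [-0.2, -0.0, -0.8]
width: 0.0253
t 66.35 p [0.5481 0.0714 0.1026] yawY -2.75 z [ 0.  0. -1.] F [-0.2 -0.  -0.8] w 0.0253
```

View pics/s45c.png

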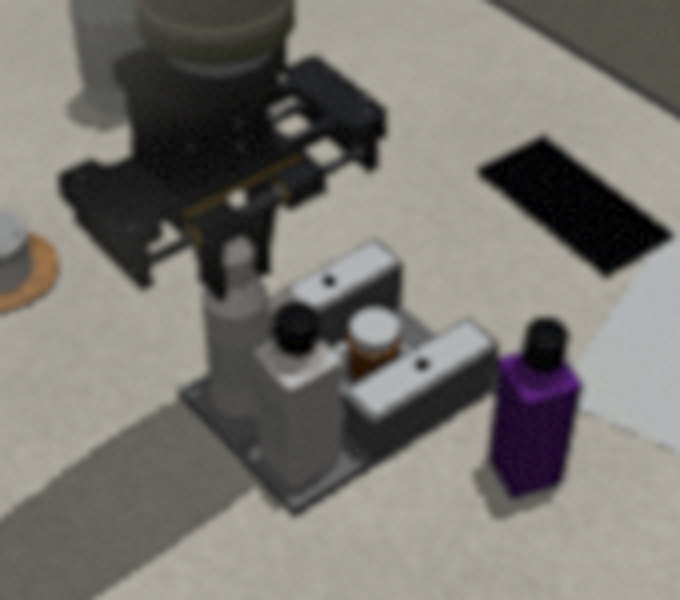

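View pics/w45.png

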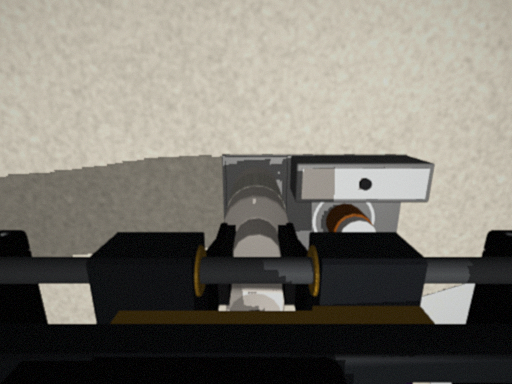

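```bash
python3 -m jog '[[0,0,0.15,0,0,0,-1],[0,0,0.1,0,0,0,-1],[0,0,0.05,0,0,0,-1],[0,0,0,0,0,0,-1]]'
python3 -m jog '[[0,0,0,0,0,0,-0.35],[0,0,0,0,0,0,-0.2],[0,0,0,0,0,0,0],[0,0,0,0,0,0,0.2],[0,0,-1,0,0,0,0.2],[0,0,-2,0,0,0,0.3],[0,0,-3,0,0,0,0.3],[0,0,-3,0,0,0,0.3],[0,0,-3,0,0,0,0.3],[0,0,-1,0,0,0,0.3],[0,0,0,0,0,0,0.3]]'
python3 - <<'E'
from h import *
st(); p=shot('wrist','w46')
im=p['frame'][90:260,150:350][:,:,::-1]; cv2.imwrite('pics/w46c.png',cv2.resize(im,None,fx=3,fy=3,interpolation=cv2.INTER_CUBIC))
E
```

```text
time: 66.95
ee_pos: [0.5481, 0.0715, 0.0996]
eef_rot: [0.724, 0.69, 0.0, -0.0]
ft_force: [-1.2, -0.6, 2.1]
width: 0.0253
time: 68.32
ee_pos: [0.5481, 0.0715, 0.2295]
eef_rot: [0.724, 0.69, 0.0, 0.0]
ft_force: [0.8, -0.5, -0.9]
width: 0.0565
t 68.33 p [0.5481 0.0715 0.2295] yawY -2.75 z [ 0.001  0.    -1.   ] F [ 0.8 -0.5 -0.9] w 0.0565
```

View pics/w46c.png

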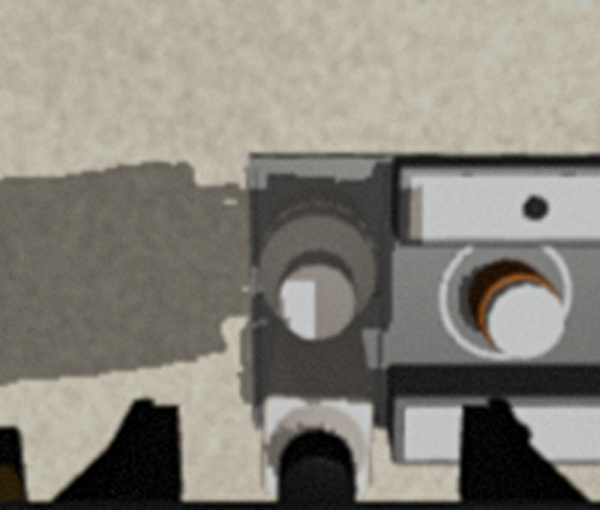

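```bash
python3 -m jog '[[0,0,-2,0,0,0,0.3],[0,0,-2,0,0,0,0.3],[1,-1,0,0,0,0,0.3],[2,-2,0,0,0,0,0.3],[2.5,-2,0,0,0,0,0.3],[2.5,-1,0,0,0,0,0.3],[2.5,-1,0,0,0,0,0.3],[2.5,-1,0,0,0,0,0.3],[2.5,0,0,0,0,0,0.3],[2.5,0,0,0,0,0,0.3],[2.5,0,0,0,0,0,0.3],[2,0,0,0,0,0,0.3],[1,0,0,0,0,0,0.3],[0,0,0,0,0,0,0.3],[0,0,0,0,0,0,0.3]]'
python3 - <<'E'
from h import *
st(); p=shot('top','t47'); q=shot('side','s47')
a=cv2.imread('pics/t47.png')[110:310,90:420]; cv2.imwrite('pics/t47c.png',cv2.resize(a,None,fx=2.4,fy=2.4,interpolation=cv2.INTER_CUBIC))
a=cv2.imread('pics/s47.png')[60:380,130:460]; cv2.imwrite('pics/s47c.png',cv2.resize(a,None,fx=1.8,fy=1.8,interpolation=cv2.INTER_CUBIC))
E
```

```text
time: 70.25
ee_pos: [0.4797, 0.309, 0.2695]
eef_rot: [0.724, 0.689, 0.0, 0.0]
ft_force: [-0.1, 1.0, -0.4]
width: 0.0564
t 70.25 p [0.4797 0.309  0.2695] yawY -2.83 z [ 0. -0. -1.] F [-0.1  1.  -0.4] w 0.0564
```

View pics/t47c.png

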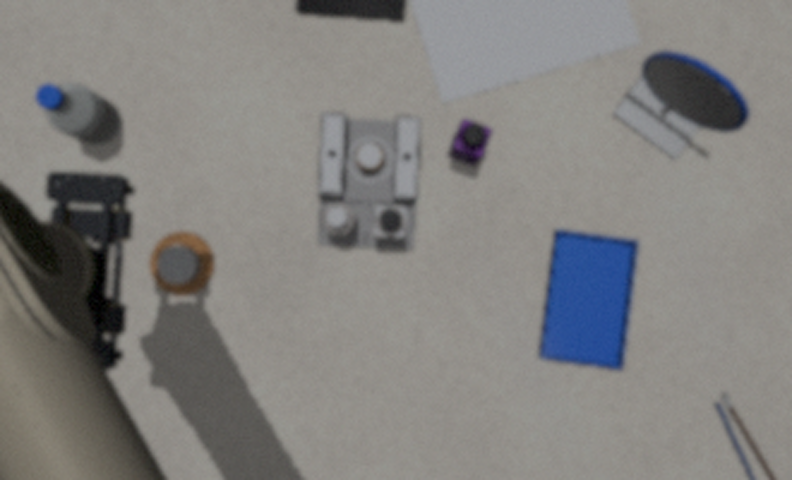

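View pics/s47c.png

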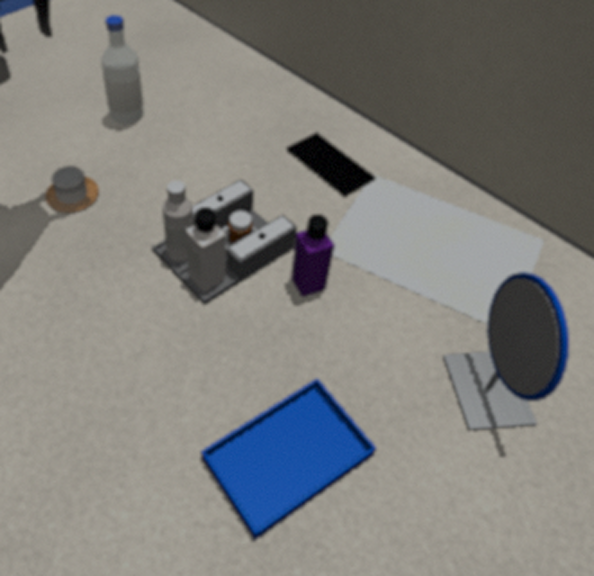

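```bash
python3 - <<'E'
from h import *
t=r.camera('top'); s=r.camera('side')
print('top pot',np.round(ray(t,90+179/2.4,110+264/2.4,.043),4),'coaster',np.round(ray(t,90+182/2.4,110+263/2.4,.005),4))
print('side pot',np.round(ray(s,130+69/1.8,60+174/1.8,.043),4),'coaster',np.round(ray(s,130+72/1.8,60+193.5/1.8,.005),4))
a=s['frame'][135:195,140:200][:,:,::-1]; cv2.imwrite('pics/s48.png',cv2.resize(a,None,fx=8,fy=8,interpolation=cv2.INTER_CUBIC))
E
```

```text
top pot [0.4885 0.2915 0.043 ] coaster [0.4902 0.2956 0.005 ]
side pot [0.4932 0.2973 0.043 ] coaster [0.4881 0.2922 0.005 ]
```

View pics/s48.png

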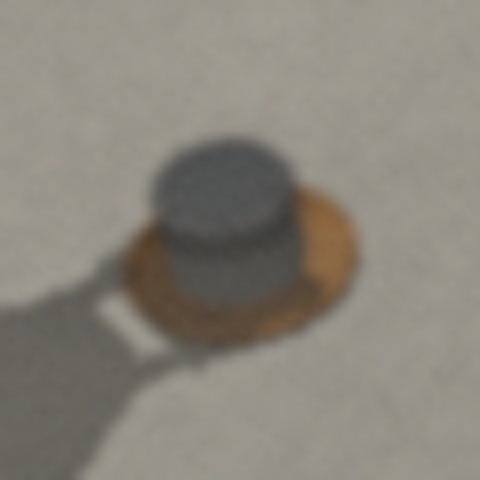

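```bash
python3 - <<'E'
from h import *
s=r.camera('side')
a=s['frame'][135:195,140:200][:,:,::-1]; a=cv2.resize(a,None,fx=8,fy=8,interpolation=cv2.INTER_CUBIC)
def circ(c,rad,z,col):
    P=np.array([proj(s,[c[0]+rad*np.cos(t),c[1]+rad*np.sin(t),z]) for t in np.linspace(0,2*np.pi,40)]); P=((P-[140,135])*8+4).astype(int); cv2.polylines(a,[P],True,col,1)
c=(.4885,.294); circ(c,.045,.005,(0,255,0)); circ(c,.027,.043,(0,0,255)); circ(c,.026,.005,(255,0,0))
cv2.imwrite('pics/s49.png',a)
E
```

```text
(no output)
```

View pics/s49.png

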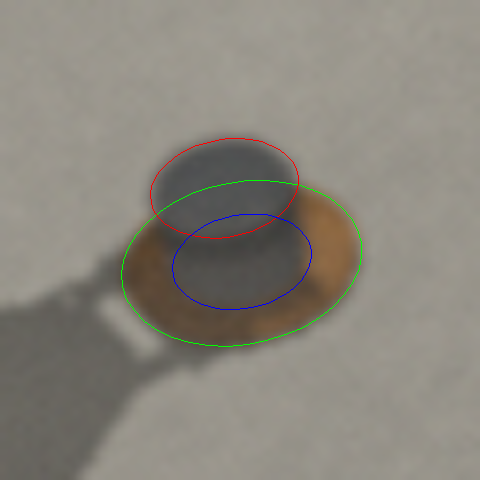

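```bash
python3 - <<'E'
from h import *
print(r.close_job())
E
```

```text
the job is handed in; nothing more can be done
None
```

The job is done in the order asked and handed in at about 70 s, well inside the 141 s limit.

- **Order of moves:** I stood the square bottle, then the round one, in the blue tray. I set the fresh pot on the coaster, then the used jar on the white ring in the back slot. Last, I returned the square bottle to the right front bay and the round one to the left, the bays they came from.
- **Last checks:**
  - The top and side pictures show both bottles standing in their bays and the jar inside the ring.
  - The tray is empty, and the mirror, water bottle and purple look-alike show no movement.
  - The pot is on the coaster within about 2–5 mm of its middle. The camera estimates differed by a few mm, but an outline drawn over the side picture fitted to about 2 mm.
- **Forces:** The wrist force in the readings I took stayed at about 6 N or less.
- **What disagreed:** The fingers end about 3 cm short of what `r.tip_extent` says. Pictures, finger widths and missing contact forces all showed it. The first closing slid onto the square bottle's shoulder and nudged it a millimetre or two, so I carried both bottles by their caps instead.
- **Tilt:** The round bottle looked about 2° or less off upright during its return, which is close to the picture accuracy.

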